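# Clear the old seal from a water-filter dock and snap in the fresh cartridge

## Task

The espresso machine's water-filter dock has been emptied, but one old black sealing boot has stayed behind on one of its two ports, and down in the black bay it is hard to tell by eye which. Feel lightly for it (a bare port must never be pinched or pushed with more than 30 N by the fingers), pull the boot off and drop it in the glass bowl, then set the fresh white cartridge over both ports and press it straight down until it is fully home and both blue clips have snapped over its feet. Never load the dock with more than 60 N in all, and leave the coffee tin, tamper, milk jug and loose lemon where they are.

Things in the scene. Friction and masses are not known exactly. Their poses are not given: they have to be found in the camera images.
- dock: Water-filter dock, fixed: a grey tray with an open-topped black bay. Origin at the centre of its underside, z up, y along its length. Outside 104 (x) by 188 (y) by 46 mm high; two hose tails stick out 22 mm at the +x side, the blue clip tabs 10 mm at each y end.
- bay_mouth (a point): Centre of the bay's mouth, level with the rim, 46 mm above the dock's origin, axes as the dock. The bay is 86 mm wide (x) and 136 mm long (y), open from above, 36 mm deep to its flat floor. Two ports stand in it at y = +28 and y = -28 mm.
- seat (a point): Centre of the bay floor, 10 mm above the dock's origin, axes as the dock: the cartridge's underside centre belongs here.
- port_left (a point): Centre of the bare top of the dock's port at its +y side, 34 mm above the dock's origin: a black rubber-clad post, 24 mm tall, 28 mm in diameter up to 7 mm, 24 mm from 10 mm up, its top edge bevelled to 16 mm. If the old boot sits on it, the boot's flat top is 9 mm above this point and its lower edge 14 mm below it. Exactly one port wears the boot; which one differs from start to start.
- port_right (a point): The same for the port at the dock's -y side. The old boot itself is not tracked: a loose black rubber thimble, open downwards, with a flat closed top, 30 mm in diameter, 23 mm high, 40 g, with about 1 mm play on its port. It comes straight up with no more force than its weight, and is clear of the port after 14 mm.
- clip_left (a joint): Spring clip at the dock's +y end, m: 0 = sprung in (its rest, and again once snapped over the foot), up to 0.010 = pushed outwards. Its nose overhangs the bay's end by 8 mm: a sloping lead-in from 34 down to 19 mm above the dock's origin, a flat underside at 17.2 mm. The spring pushes in with 1.2 N at rest, 2.8 N at 4 mm.
- clip_right (a joint): The same at the dock's -y end. Pushing the cartridge's feet past the two sloping noses takes about 5 to 12 N in all, felt from 14 to 9 mm above home; after that it slides easily. The clips spring back over the feet only in the last 1 mm, where the cartridge stops hard on the bay floor.
- cartridge_fin (a point): The grip of the fresh cartridge, the point 78 mm above its underside on its centre line, axes as the cartridge (z up, y along its length): an upright blue fin 16 mm thick (x), 56 mm long (y), reaching from 62 to 94 mm above the underside. Pinch it across x.
- cartridge_foot (a point): Centre of the underside of the fresh cartridge: a loose white block 80 (x) by 114 (y) by 62 mm high, 0.35 kg, upright on the bamboo hob cover. At each y end a foot 6 mm high sticks out to y = +-64 mm, for the clips. In the underside, at y = +-28 mm, two sockets 32 mm square and 26 mm deep take the bare ports (2 mm play); over a boot it stops 7 mm short of home. Fits either way round.
- bowl: Small glass bowl for the old boot, fixed: 97 mm across the rim, 58 mm high, inner floor 6 mm up and about 40 mm across. Origin at the centre of its underside.
- coffee_tin: Bystander: round black coffee tin, 79 mm across, 113 mm high; origin at the centre of its underside.
- tamper: Bystander: coffee tamper with black handle, 57 mm across, 82 mm high; origin at the centre of its underside.
- milk_jug: Bystander: steel milk jug, 77 x 112 x 84 mm; origin under its centre.
- lemon: Bystander: the loose lemon, 72 x 57 x 58 mm; origin at its underside.

How it is judged:
On the way, in this order (a step that is already met when the one before it is completed fails the run):
1. the old boot lies in the bowl, let go (contact force between bowl and anything else above 0.15 N and contact force between bowl and the arm below 0.01 N and contact force between bowl and the fingers below 0.01 N), for 0.3 s.
2. the cartridge is fully home in the dock (z of cartridge_foot in the frame of seat below 0.003 m and horizontal distance between cartridge_foot and seat below 0.004 m), for 0.2 s.
At the end, for the whole second after the job is handed in: The old boot rests in the bowl; the cartridge stands on the bay floor (underside within 3 mm of it, within 4 mm of centre, level within 0.04 rad, either way round) and both clips have sprung back in over its feet (each reads under 2 mm) (all of step 2 and contact force between bowl and anything else above 0.15 N and z of cartridge_foot in the frame of seat above -0.003 m and angle between the z axis of cartridge_foot and the z axis of dock, either way round below 0.04 rad and angle between the y axis of cartridge_foot and the y axis of dock, either way round below 0.1 rad and value of joint each of clip_left, clip_right below 0.002 m); the robot touches nothing.
It fails at once if the fingers pinch or push the dock or a bare port with more than 30 N (contact force between the fingers and dock above 30 N).
It fails at once if the dock is loaded with more than 60 N by anything (contact force between dock and anything else above 60 N).
It fails at once if the coffee tin, tamper, milk jug or loose lemon is moved more than 4 cm (distance of any of coffee_tin, tamper, milk_jug, lemon from where it was at the start of the episode above 0.04 m).
It also fails if it takes over 54 s, if anything falls off the work surface, if the arm or the gripper's body presses on something with over 40 N, if the wrist force passes 120 N, or if a joint passes its speed limit or range.

## Robot

A 7-joint arm with a two-finger parallel gripper is mounted at the origin on a cart in front of the work surface, level with it; the furniture and walls round the work are solid. World frame = base frame: x ahead of the robot, y to its left, z up, the work surface at z = 0. Lengths are in m, angles in rad, forces in N, time in s.
With the tool pointing down it reaches from about 0.425 to 0.925 m from the base axis. Payload 6.8 kg.
Tool frame: the origin (TCP) lies midway between the tips of the shut fingers; the grasp point (between the pads) lies 19 mm behind it; y points along the fingers, z is the direction in which the jaws open and shut, and the axes are right-handed (so a half turn about y gives the same grasp; the last joint's range is limited). The gripper opens to 85 mm and grips with 20 to 120 N. Pads are 22 mm wide; open, the fingers measure 114 mm over their backs; the gripper's body (76 mm by 85 mm) begins 54 mm behind the grasp point. The pads swing forward as they close: fully open they stand 13 mm farther back than shut.
Start: joints at [0.998, 0.477, 0.022, 1.555, -0.011, 1.109, -0.083], TCP at [0.303, -0.603, 0.196] pointing down, gripper open.
Joint ranges: [-2.96, 2.96], [-0.34, 2.1], [-1.41, 1.46], [0.24, 2.44], [-1.37, 4.51], [0.17, 1.92], [-2.96, 2.96]. Speed limits (rad/s): [2.39, 2.39, 3.14, 3.14, 3.14, 3.14, 3.14].

## Interface

Orientations are given as a unit quaternion [w, x, y, z].
In Python, from station import bot gives the robot as it stands. The module is installed in compiled form; this text tells all that it offers.
- The arm moves only by the shell command python3 -m crank 'ROWS' [FORCE]. ROWS is JSON, a list of rows, each an object with "linear": the shift along the tool's x, y, z in m, a list of three; "dr": the turn, a rotation vector about the tool's x, y, z in degrees, a list of three; "hand": the gripper command: -1 is shut, 1 is fully open, values between are in proportion. A call has 1 to 10 rows; each row is the pose to reach, as a shift and turn from the pose commanded when the call began, along the tool's axes at that moment; what a row does not reach only later rows make up. A row lasts 1/12 s, in which the tool goes at most 41.7 mm and 7.16 degrees, less where a joint would pass 70% of its speed; a pose out of reach is approached as far as the arm can. A call with a gripper value outside its range is refused whole. The fingers move at their own pace and stop on an object; FORCE is the grip in N (left out, the last holds). Time passes only in rows, so rows that repeat a pose let the fingers close. It gives the time, the measured TCP pose, the force and the opening at its end, in the units of the state.
- bot.get_obs(): the state, without advancing time (a new reading comes with each control period).
- bot.read_camera(name): name is "side" or "top"; returns the picture (420x560x3 uint8, blue, green, red); there is no depth.
- bot.camera_params(name): a dict with "K" (3x3 intrinsics, pixels), "R" (3x3) and "t" (3): a world point X has camera coordinates R X + t. Camera axes: x right, y down, z forward; pixel columns grow to the right and rows downward; lengths in m; the calibration is good to about 2 mm. A picture is of the moment at which its call begins. camera_params takes no time and is no camera call.
- bot.hand_in(): hands the job in, once; it reports no verdict.
Trained networks look in the newest picture that a camera, given by its name, has taken for a name from the list of things; names that differ only in an ending like _2 or _b are one class to them, and where a whole thing is asked for, a point or a joint stands for the part that bears it (a point fixed in the world has none). Each returns a list of dicts, best first, with "score" (0 to 1); they miss things now and then, are a little off and sometimes report something else, mostly with a low value. They report only what shows in the picture. A call takes as long as a camera call.
- bot.search_frame(camera, target): "extent" ([left, top, right, bottom] in pixels, round what is visible of it).
- bot.cut_out(camera, target): "pixels" (420x560 bool, what is visible of it) and "extent" ([left, top, right, bottom] in pixels, round what is visible of it).
- bot.place_of(camera, target): "xy" ([column, row] in pixels: a listed point, or the origin of a listed thing).
The state is a dict: "t": time; "q": joint angles; "joint_vel": joint speeds; "joint_torque": joint torques, N m; "eef_pos": TCP position; "tool_rot": TCP orientation; "contact_force": force on the tool from outside, world axes, zero at the start; "torque": the same for the moment, N m; "gripper_width": opening from 0.0 (shut) to 1.0 (fully open).
Only numpy, scipy, OpenCV 4.12 (cv2) and the standard library are available. Lean on these libraries where they do the work, as an engineer would, in place of code of your own. Each camera call takes 0.05 s, during which the arm holds its last target. There are 200 camera calls.

## Working session

There is one attempt and no reset: what is moved stays moved. The work goes in short steps, Python scripts to look and compute and a shell command to move; the robot and the scene stay as the last step left them, time stands still between calls to the robot, and variables do not carry over. Pictures are saved under pics/ and viewed, about 8 in all and at most 12, crops included, and the job is handed in when it is done.

```bash
mkdir -p pics
cat > h.py <<'E'
import numpy as np, cv2, json
from station import bot
from scipy.spatial.transform import Rotation as Ro
def ray(cam,px):
    p=bot.camera_params(cam);K,R,t=map(np.array,(p["K"],p["R"],p["t"]))
    d=R.T@np.linalg.inv(K)@np.array([px[0],px[1],1.]);return -R.T@t,d/np.linalg.norm(d)
def atz(cam,px,z):
    o,d=ray(cam,px);return o+d*(z-o[2])/d[2]
def tri(a,b):
    A=np.zeros((3,3));B=np.zeros(3)
    for c,p in(("side",a),("top",b)):
        o,d=ray(c,p);M=np.eye(3)-np.outer(d,d);A+=M;B+=M@o
    return np.linalg.solve(A,B)
def proj(cam,X):
    p=bot.camera_params(cam);c=np.array(p["R"])@X+p["t"];u=np.array(p["K"])@c;return u[:2]/u[2]
def rot():
    w,x,y,z=bot.get_obs()["tool_rot"];return Ro.from_quat([x,y,z,w])
def rel(P):  # world target TCP -> tool shift
    return rot().inv().apply(np.array(P)-bot.get_obs()["eef_pos"])
E
python3 - <<'E'
from h import *
for c in("side","top"):
    cv2.imwrite(f"pics/{c}0.png",bot.read_camera(c))
names="dock bay_mouth seat port_left port_right cartridge_fin cartridge_foot bowl coffee_tin tamper milk_jug lemon".split()
for n in names:
    r={c:bot.place_of(c,n) for c in("side","top")}
    s=" ".join(f"{c}:{np.round(r[c][0]['xy'])} {r[c][0]['score']:.2f}" for c in r if r[c])
    if r["side"] and r["top"]: s+=" tri "+str(tri(r["side"][0]["xy"],r["top"][0]["xy"]).round(3))
    print(n,s)
print(rot().as_matrix().round(3),bot.get_obs()["t"])
for c in("side","top"):
    print(c,ray(c,(280,210)))
E
```

```text
dock side:[236. 220.] 0.88 top:[207. 259.] 0.94 tri [ 0.457 -0.006 -0.009]
bay_mouth side:[230. 196.] 0.62 top:[204. 262.] 0.95 tri [ 0.447 -0.006  0.051]
seat side:[234. 215.] 0.90 top:[206. 260.] 0.70 tri [ 0.454 -0.004  0.004]
port_left side:[356. 294.] 0.17 top:[194. 260.] 0.94 tri [ 0.61   0.019 -0.208]
port_right side:[231. 210.] 0.60 top:[235. 167.] 0.66 tri [ 0.555 -0.099  0.084]
cartridge_fin side:[266. 266.] 0.90 top:[384. 228.] 0.59 tri [ 0.508 -0.427  0.09 ]
cartridge_foot side:[232. 219.] 0.21 top:[380. 230.] 0.73 tri [ 0.477 -0.404  0.163]
bowl side:[231. 252.] 0.64 top:[295. 258.] 0.59 tri [ 0.45  -0.224  0.015]
coffee_tin side:[335. 229.] 0.70 top:[236. 167.] 0.82 tri [ 0.685 -0.081 -0.005]
tamper side:[330. 202.] 0.57 top:[166. 167.] 0.60 tri [ 0.697  0.096 -0.007]
milk_jug side:[356. 261.] 0.81 top:[306. 162.] 0.69 tri [ 0.693 -0.26   0.006]
lemon side:[356. 294.] 0.75 top:[364. 170.] 0.64 tri [ 0.663 -0.403  0.018]
[[-0.894  0.     0.448]
 [-0.448 -0.    -0.894]
 [-0.    -1.     0.   ]] 1.3
side (array([ 0.45533528, -1.17852289,  0.48685496]), array([ 0.08612262,  0.92401244, -0.37253713]))
top (array([ 0.41877663, -0.17634118,  1.1716737 ]), array([ 0.12986351, -0.01258241, -0.99145204]))
```

View pics/side0.png

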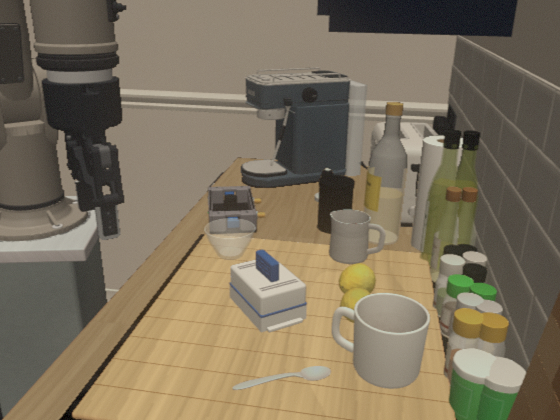

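View pics/top0.png

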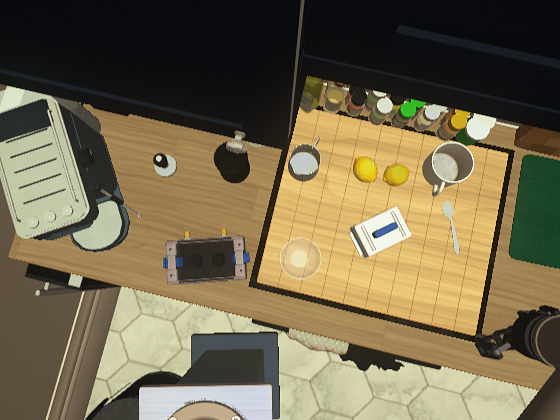

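The side view shows the dock at about (233,205), bowl (231,238), cartridge (267,290). The top view shows the dock at (207,259) with its tails towards +x, the bowl at (300,258) and the cartridge at (381,231). Next I'll get yaws and an enhanced close crop of the bay.

Run:
```python
from h import *
im=bot.read_camera("top"); 
def pr(n,m,z):
    ys,xs=np.nonzero(m);P=np.array([atz("top",(x,y),z)[:2] for x,y in zip(xs,ys)])
    (c,s,a)=cv2.minAreaRect((P*1000).astype(np.float32));print(n,"c",np.round(c),"size",np.round(s),"ang",round(a,2))
for n,z in(("dock",.046),("bowl",.058),("cartridge_foot",.062),("cartridge_fin",.062)):
    for d in bot.cut_out("top",n)[:2]:
        print(d["score"]);pr(n,d["pixels"],z)
hsv=cv2.cvtColor(im,cv2.COLOR_BGR2HSV)
b=((hsv[...,0]>100)&(hsv[...,0]<130)&(hsv[...,1]>120)&(hsv[...,2]>40))
m=np.zeros_like(b);m[205:255,345:415]=b[205:255,345:415];pr("fin top z.104",m,.104)
for x0,x1 in((158,180),(232,256)):
    m=np.zeros_like(b);m[240:280,x0:x1]=b[240:280,x0:x1]
    ys,xs=np.nonzero(m);print("clip",xs.mean(),ys.mean(),len(xs),atz("top",(xs.mean(),ys.mean()),.04))
c=im[225:290,155:260]
g=np.clip(255*(c/255.)**.4,0,255).astype(np.uint8)
g=cv2.resize(g,None,fx=7,fy=7,interpolation=cv2.INTER_CUBIC)
cv2.imwrite("pics/bay.png",g)
s=bot.read_camera("side")[180:330,195:315]
cv2.imwrite("pics/s.png",cv2.resize(np.clip(255*(s/255.)**.5,0,255).astype(np.uint8),None,fx=4,fy=4,interpolation=cv2.INTER_CUBIC))
print(bot.get_obs()["t"])
```

```text
0.89Traceback (most recent call last):
  File "<stdin>", line 8, in <module>
  File "<stdin>", line 4, in pr
  File "h.py", line 8, in atz
    o,d=ray(cam,px);return o+d*(z-o[2])/d[2]
        ~~~^^^^^^^^
  File "h.py", line 5, in ray
    p=bot.camera_params(cam);K,R,t=map(np.array,(p["K"],p["R"],p["t"]))
ValueError: time passes only in moves, steps and waits
```

```bash
sed -i 's/bot.camera_params(cam)/CP[cam]/; 2a CP={c:bot.camera_params(c) for c in ("side","top")}' h.py
python3 - <<'E'
from h import *
im=bot.read_camera("top"); 
def pr(n,m,z):
    ys,xs=np.nonzero(m);P=np.array([atz("top",(x,y),z)[:2] for x,y in zip(xs,ys)])
    (c,s,a)=cv2.minAreaRect((P*1000).astype(np.float32));print(n,"c",np.round(c),"size",np.round(s),"ang",round(a,2))
for n,z in(("dock",.046),("bowl",.058),("cartridge_foot",.062)):
    for d in bot.cut_out("top",n)[:1]:
        print(d["score"]);pr(n,d["pixels"],z)
hsv=cv2.cvtColor(im,cv2.COLOR_BGR2HSV)
b=((hsv[...,0]>100)&(hsv[...,0]<130)&(hsv[...,1]>120)&(hsv[...,2]>40))
m=np.zeros_like(b);m[205:255,345:415]=b[205:255,345:415];pr("fin top z.104",m,.104)
for x0,x1 in((158,180),(232,256)):
    m=np.zeros_like(b);m[240:280,x0:x1]=b[240:280,x0:x1]
    ys,xs=np.nonzero(m);print("clip",xs.mean(),ys.mean(),len(xs),atz("top",(xs.mean(),ys.mean()),.04))
c=im[225:290,155:260]
g=np.clip(255*(c/255.)**.4,0,255).astype(np.uint8)
g=cv2.resize(g,None,fx=7,fy=7,interpolation=cv2.INTER_CUBIC)
cv2.imwrite("pics/bay.png",g)
s=bot.read_camera("side")[180:330,195:315]
cv2.imwrite("pics/s.png",cv2.resize(np.clip(255*(s/255.)**.5,0,255).astype(np.uint8),None,fx=4,fy=4,interpolation=cv2.INTER_CUBIC))
print(bot.get_obs()["t"])
E
```

```text
0.66
dock c [461. -11.] size [122. 201.] ang 1.9
0.95
bowl c [ 453. -236.] size [93. 93.] ang 61.38
0.6
cartridge_foot c [ 507. -422.] size [ 81. 134.] ang 23.81
fin top z.104 c [ 508. -428.] size [13. 51.] ang 24.97
clip 171.34722222222223 262.1666666666667 72 [0.44735124 0.07291612 0.04      ]
clip 241.2112676056338 257.1830985915493 71 [ 0.45534819 -0.09487878  0.04      ]
1.65
```

View pics/bay.png

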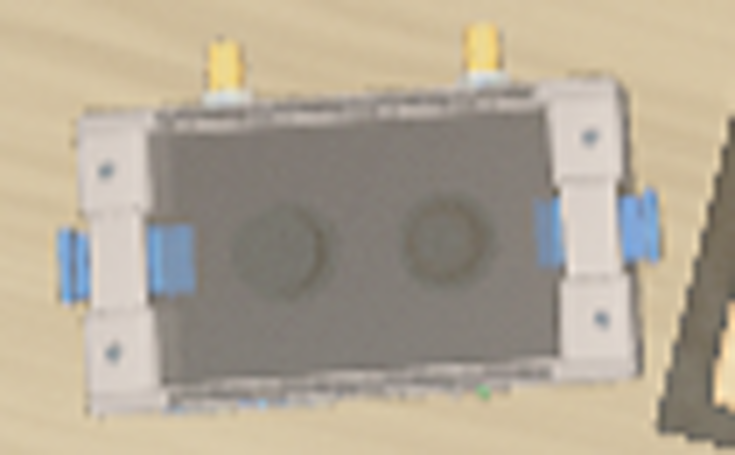

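View pics/s.png

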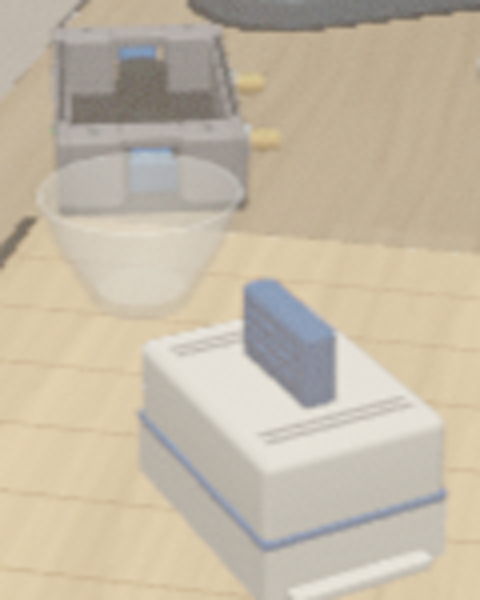

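Gamma-lifted top crop: the left port (283,252) is one plain wide disc with a shadow at its edge. The right (445,240) shows concentric rings, i.e. bevel and base. So the boot is probably on the left, to be confirmed by touch. The side crop shows the cartridge upright with its fin standing at (288,340).

Run:
```python
from h import *
f=lambda x,y,z:atz("top",(155+x/7-.43,225+y/7-.43),z)
C=[f(*p,.046) for p in((82,112),(622,80),(637,375),(92,410))]
c=np.mean(C,0);print("centre",c.round(4))
for i,j in((0,1),(3,2),(3,0),(2,1)):
    d=C[j]-C[i];print(np.linalg.norm(d).round(4),np.degrees(np.arctan2(d[1],d[0])).round(2))
print("left",f(283,252,.043),"right",f(445,240,.034))
a=np.radians(3)
y=np.array([-np.sin(a),np.cos(a),0]);print("pred",c+y*.028,c-y*.028)
print(rel(list((c+y*.028)[:2])+[.12]))
```

```text
centre [ 0.452  -0.0106  0.046 ]
0.1855 -87.98
0.1851 -87.66
0.1012 2.25
0.1001 2.0
left [0.44976199 0.015571   0.043     ] right [ 0.4528242  -0.03877595  0.034     ]
pred [0.45053893 0.01739664 0.046     ] [ 0.45346974 -0.03852661  0.046     ]
[-0.41054579  0.07589258 -0.48861332]
```

```bash
R='{"linear":[-0.41,0.046,-0.488],"dr":[0,-65.6,0],"hand":-1}'; python3 -m crank '[{"linear":[-0.41,0.046,-0.488],"dr":[0,-65.6,0],"hand":-1},{"linear":[-0.41,0.046,-0.488],"dr":[0,-65.6,0],"hand":-1},{"linear":[-0.41,0.046,-0.488],"dr":[0,-65.6,0],"hand":-1},{"linear":[-0.41,0.046,-0.488],"dr":[0,-65.6,0],"hand":-1},{"linear":[-0.41,0.046,-0.488],"dr":[0,-65.6,0],"hand":-1},{"linear":[-0.41,0.046,-0.488],"dr":[0,-65.6,0],"hand":-1},{"linear":[-0.41,0.046,-0.488],"dr":[0,-65.6,0],"hand":-1},{"linear":[-0.41,0.046,-0.488],"dr":[0,-65.6,0],"hand":-1},{"linear":[-0.41,0.046,-0.488],"dr":[0,-65.6,0],"hand":-1},{"linear":[-0.41,0.046,-0.488],"dr":[0,-65.6,0],"hand":-1}]' 20; python3 -c "
from h import *
print(rot().as_matrix().round(3),rel([.451,.0165,.10]),bot.get_obs()['t'])"
```

```text
t: 2.48
eef_pos: [0.3991, -0.1975, 0.1662]
tool_rot: [0.511, -0.511, 0.488, -0.489]
contact_force: [0.5, -0.2, 0.4]
gripper_width: -0.001
[[ 0.045  0.001  0.999]
 [-0.999 -0.001  0.045]
 [ 0.001 -1.     0.001]] [-0.21146746  0.06606381  0.06144123] 2.4833
```

```bash
python3 -m crank '[{"linear":[-0.2115,0.05,0.0615],"dr":[0,0,0],"hand":-1},{"linear":[-0.2115,0.05,0.0615],"dr":[0,0,0],"hand":-1},{"linear":[-0.2115,0.06,0.0615],"dr":[0,0,0],"hand":-1},{"linear":[-0.2115,0.06,0.0615],"dr":[0,0,0],"hand":-1},{"linear":[-0.2115,0.06,0.0615],"dr":[0,0,0],"hand":-1},{"linear":[-0.2115,0.06,0.0615],"dr":[0,0,0],"hand":-1},{"linear":[-0.2115,0.09,0.0615],"dr":[0,0,0],"hand":-1},{"linear":[-0.2115,0.112,0.0615],"dr":[0,0,0],"hand":-1},{"linear":[-0.2115,0.112,0.0615],"dr":[0,0,0],"hand":-1}]'; python3 -c "
from h import *
o=bot.get_obs();print(rot().as_matrix().round(3),o['eef_pos'],o['t'])
im=bot.read_camera('top')[215:300,145:270]
cv2.imwrite('pics/t2.png',cv2.resize(np.clip(255*(im/255.)**.5,0,255).astype(np.uint8),None,fx=6,fy=6,interpolation=cv2.INTER_CUBIC))"
```

```text
t: 3.23
eef_pos: [0.4494, 0.0148, 0.0509]
tool_rot: [-0.508, 0.511, -0.491, 0.488]
contact_force: [-1.8, 0.2, -0.2]
gripper_width: 0.003
[[ 0.04  -0.006  0.999]
 [-0.999 -0.     0.04 ]
 [-0.    -1.    -0.006]] [0.44941055 0.01478032 0.05086691] 3.2333
```

```bash
python3 -m crank '[{"linear":[0,0,0],"dr":[0,0,0],"hand":-1},{"linear":[0,0.002,0],"dr":[0,0,0],"hand":-1},{"linear":[0,0.004,0],"dr":[0,0,0],"hand":-1},{"linear":[0,0.005,0],"dr":[0,0,0],"hand":-1},{"linear":[0,0.006,0],"dr":[0,0,0],"hand":-1},{"linear":[0,0.006,0],"dr":[0,0,0],"hand":-1}]'
python3 -m crank '[{"linear":[0,0.001,0],"dr":[0,0,0],"hand":-1},{"linear":[0,0.002,0],"dr":[0,0,0],"hand":-1},{"linear":[0,0.002,0],"dr":[0,0,0],"hand":-1}]'
```

```text
t: 3.78
eef_pos: [0.4523, 0.0144, 0.0481]
tool_rot: [0.51, -0.509, 0.49, -0.49]
contact_force: [-0.1, -0.1, 0.7]
gripper_width: 0.004
t: 4.03
eef_pos: [0.4521, 0.0146, 0.0458]
tool_rot: [-0.51, 0.51, -0.49, 0.49]
contact_force: [0.2, 0.4, 0.1]
gripper_width: -0.003
```

```bash
python3 -m crank '[{"linear":[0,0.001,0],"dr":[0,0,0],"hand":-1},{"linear":[0,0.002,0],"dr":[0,0,0],"hand":-1},{"linear":[0,0.003,0],"dr":[0,0,0],"hand":-1},{"linear":[0,0.003,0],"dr":[0,0,0],"hand":-1}]'
python3 -m crank '[{"linear":[0,0.001,0],"dr":[0,0,0],"hand":-1},{"linear":[0,0.001,0],"dr":[0,0,0],"hand":-1}]'
```

```text
t: 4.37
eef_pos: [0.452, 0.0146, 0.0427]
tool_rot: [-0.51, 0.51, -0.49, 0.49]
contact_force: [0.5, 0.8, -0.4]
gripper_width: 0.001
t: 4.53
eef_pos: [0.4521, 0.0146, 0.0418]
tool_rot: [-0.51, 0.51, -0.49, 0.49]
contact_force: [-0.5, -0.1, 0.1]
gripper_width: -0.003
```

```bash
python3 -m crank '[{"linear":[0,0.001,0],"dr":[0,0,0],"hand":-1},{"linear":[0,0.001,0],"dr":[0,0,0],"hand":-1}]'
python3 -m crank '[{"linear":[0,0.001,0],"dr":[0,0,0],"hand":-1},{"linear":[0,0.001,0],"dr":[0,0,0],"hand":-1}]'
python3 -m crank '[{"linear":[0,0.001,0],"dr":[0,0,0],"hand":-1},{"linear":[0,0.001,0],"dr":[0,0,0],"hand":-1}]'
```

```text
t: 4.7
eef_pos: [0.4521, 0.0146, 0.0408]
tool_rot: [-0.51, 0.51, -0.49, 0.49]
contact_force: [-0.3, -0.2, 1.0]
gripper_width: -0.001
t: 4.87
eef_pos: [0.4521, 0.0146, 0.0398]
tool_rot: [-0.51, 0.51, -0.49, 0.49]
contact_force: [-0.1, -0.1, -0.4]
gripper_width: 0.001
t: 5.03
eef_pos: [0.4521, 0.0146, 0.0388]
tool_rot: [-0.51, 0.51, -0.49, 0.49]
contact_force: [-0.5, -0.4, 0.1]
gripper_width: -0.0
```

View pics/t2.png

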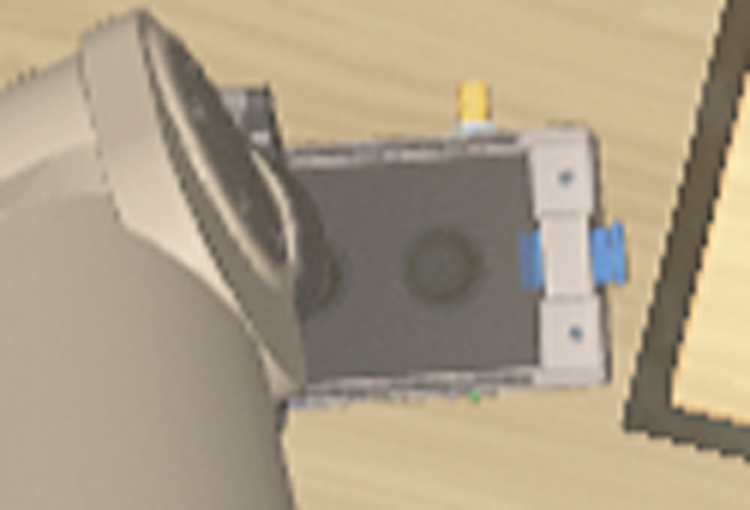

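No contact 4 mm below the boot-top level, so by touch the left port seems bare. I'll feel the right one from above.

```bash
python3 -m crank '[{"linear":[0,-0.013,0],"dr":[0,0,0],"hand":-1},{"linear":[0.02,-0.013,0],"dr":[0,0,0],"hand":-1},{"linear":[0.054,-0.013,0],"dr":[0,0,0],"hand":-1},{"linear":[0.054,-0.013,0],"dr":[0,0,0],"hand":-1},{"linear":[0.054,-0.013,0],"dr":[0,0,0],"hand":-1},{"linear":[0.054,-0.009,0],"dr":[0,0,0],"hand":-1},{"linear":[0.054,-0.007,0],"dr":[0,0,0],"hand":-1},{"linear":[0.054,-0.007,0],"dr":[0,0,0],"hand":-1}]'
for i in 1; do python3 -m crank '[{"linear":[0,0.001,0],"dr":[0,0,0],"hand":-1},{"linear":[0,0.001,0],"dr":[0,0,0],"hand":-1}]'; done
python3 -m crank '[{"linear":[0,0.001,0],"dr":[0,0,0],"hand":-1},{"linear":[0,0.001,0],"dr":[0,0,0],"hand":-1}]'
```

```text
t: 5.7
eef_pos: [0.4538, -0.0382, 0.0453]
tool_rot: [-0.51, 0.51, -0.49, 0.489]
contact_force: [0.3, 0.8, -0.2]
gripper_width: 0.001
t: 5.87
eef_pos: [0.4541, -0.0387, 0.0447]
tool_rot: [-0.51, 0.51, -0.49, 0.49]
contact_force: [0.1, 0.3, -0.2]
gripper_width: 0.004
t: 6.03
eef_pos: [0.4542, -0.0391, 0.0438]
tool_rot: [-0.51, 0.51, -0.49, 0.49]
contact_force: [0.5, 0.5, 0.3]
gripper_width: 0.002
```

```bash
python3 -m crank '[{"linear":[0,0.001,0],"dr":[0,0,0],"hand":-1},{"linear":[0,0.001,0],"dr":[0,0,0],"hand":-1}]'
python3 -m crank '[{"linear":[0,0.001,0],"dr":[0,0,0],"hand":-1},{"linear":[0,0.001,0],"dr":[0,0,0],"hand":-1}]'
python3 -m crank '[{"linear":[0,0.001,0],"dr":[0,0,0],"hand":-1},{"linear":[0,0.001,0],"dr":[0,0,0],"hand":-1}]'
```

```text
t: 6.2
eef_pos: [0.4542, -0.0394, 0.0428]
tool_rot: [-0.51, 0.51, -0.49, 0.49]
contact_force: [-0.8, -0.5, 0.8]
gripper_width: -0.002
t: 6.37
eef_pos: [0.4542, -0.0394, 0.0418]
tool_rot: [-0.51, 0.51, -0.49, 0.49]
contact_force: [-0.4, 0.7, 0.4]
gripper_width: -0.001
t: 6.53
eef_pos: [0.4542, -0.0394, 0.0408]
tool_rot: [-0.51, 0.51, -0.49, 0.49]
contact_force: [0.5, 0.1, -0.3]
gripper_width: -0.002
```

No contact here either, so my height reference is uncertain. I'll go on down in 1 mm steps until I feel something.

```bash
python3 -m crank '[{"linear":[0,0.001,0],"dr":[0,0,0],"hand":-1},{"linear":[0,0.001,0],"dr":[0,0,0],"hand":-1}]'
python3 -m crank '[{"linear":[0,0.001,0],"dr":[0,0,0],"hand":-1},{"linear":[0,0.001,0],"dr":[0,0,0],"hand":-1}]'
python3 -m crank '[{"linear":[0,0.001,0],"dr":[0,0,0],"hand":-1},{"linear":[0,0.001,0],"dr":[0,0,0],"hand":-1}]'
```

```text
t: 6.7
eef_pos: [0.4542, -0.0394, 0.0398]
tool_rot: [-0.51, 0.51, -0.49, 0.49]
contact_force: [-0.6, -0.8, 0.3]
gripper_width: 0.001
t: 6.87
eef_pos: [0.4542, -0.0394, 0.0388]
tool_rot: [-0.51, 0.51, -0.49, 0.49]
contact_force: [0.3, -0.4, -0.4]
gripper_width: 0.002
t: 7.03
eef_pos: [0.4542, -0.0394, 0.0378]
tool_rot: [-0.51, 0.51, -0.49, 0.49]
contact_force: [0.6, -0.6, 0.1]
gripper_width: 0.003
```

```bash
python3 -m crank '[{"linear":[0,0.001,0],"dr":[0,0,0],"hand":-1},{"linear":[0,0.001,0],"dr":[0,0,0],"hand":-1}]'
python3 -m crank '[{"linear":[0,0.001,0],"dr":[0,0,0],"hand":-1},{"linear":[0,0.001,0],"dr":[0,0,0],"hand":-1}]'
python3 -m crank '[{"linear":[0,0.001,0],"dr":[0,0,0],"hand":-1},{"linear":[0,0.001,0],"dr":[0,0,0],"hand":-1}]'
```

```text
t: 7.2
eef_pos: [0.4542, -0.0394, 0.0368]
tool_rot: [-0.51, 0.51, -0.49, 0.49]
contact_force: [-0.1, -0.4, 0.3]
gripper_width: 0.003
t: 7.37
eef_pos: [0.4542, -0.0394, 0.0358]
tool_rot: [-0.51, 0.51, -0.49, 0.49]
contact_force: [-0.6, 0.2, -0.6]
gripper_width: 0.002
t: 7.53
eef_pos: [0.4542, -0.0394, 0.0348]
tool_rot: [-0.51, 0.51, -0.49, 0.49]
contact_force: [-0.2, -0.7, 0.5]
gripper_width: -0.0
```

```bash
python3 -m crank '[{"linear":[0,0.001,0],"dr":[0,0,0],"hand":-1},{"linear":[0,0.001,0],"dr":[0,0,0],"hand":-1}]'
python3 -m crank '[{"linear":[0,0.001,0],"dr":[0,0,0],"hand":-1},{"linear":[0,0.001,0],"dr":[0,0,0],"hand":-1}]'
```

```text
t: 7.7
eef_pos: [0.4542, -0.0394, 0.0338]
tool_rot: [-0.51, 0.51, -0.49, 0.49]
contact_force: [-1.1, 0.2, 0.4]
gripper_width: 0.001
t: 7.87
eef_pos: [0.4542, -0.0394, 0.0328]
tool_rot: [-0.51, 0.51, -0.49, 0.49]
contact_force: [-0.1, -0.1, -0.7]
gripper_width: -0.002
```

```bash
python3 -c "
from h import *
im=bot.read_camera('side')[150:270,170:300]
cv2.imwrite('pics/s3.png',cv2.resize(np.clip(255*(im/255.)**.5,0,255).astype(np.uint8),None,fx=5,fy=5,interpolation=cv2.INTER_CUBIC))
o=bot.get_obs()['eef_pos'];print(o,[((proj('side',np.array(o)+[0,0,h])-[170,150])*5).round() for h in(0,.019,.06)])
print([((proj('side',np.array([.456+sx*.052+sy*.094*-.04,-.0106+sy*.094+sx*.052*.04,.046]))-[170,150])*5).round() for sx in(-1,1) for sy in (-1,1)])"
```

```text
[ 0.45417369 -0.03937245  0.03281667] [array([315., 294.]), array([314., 255.]), array([313., 169.])]
[array([207., 325.]), array([203., 180.]), array([449., 317.]), array([414., 174.])]
```

View pics/s3.png

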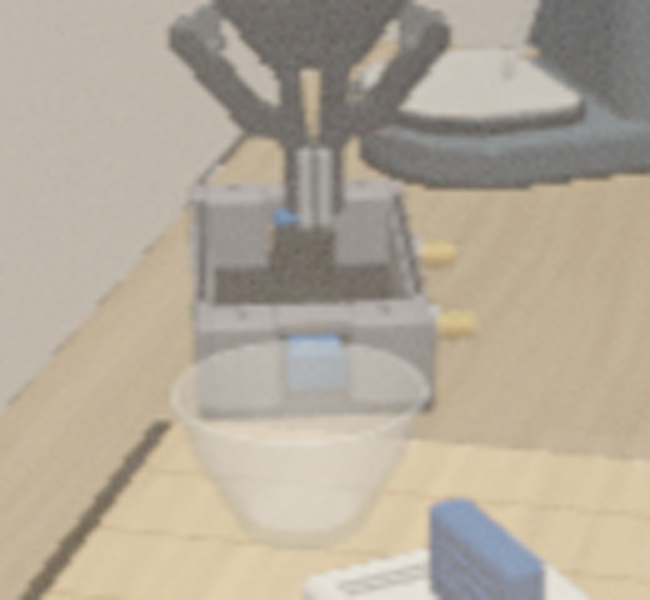

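```bash
python3 -c "
from h import *
c=np.array([.452,-.0106]);a=np.radians(2.2);ex=np.array([np.cos(a),np.sin(a)]);ey=np.array([-ex[1],ex[0]])
P=lambda x,y,z:(proj('side',np.r_[c+x*ex+y*ey,z])).round(1)
for n,y in(('L',.028),('R',-.028)):
    for m,r,z in(('boot',.015,.043),('bare',.008,.034),('bare12',.012,.030)):
        print(n,m,'far',P(0,y+r,z),'near',P(0,y-r,z),'sides',P(-r,y,z),P(r,y,z))
print('bay far bottom',P(0,.068,.01),'near rim inner',P(0,-.068,.046), 'far rim in',P(0,.068,.046))
im=cv2.imread('pics/side0.png').astype(float)
im=im[190:212,218:248];im=np.clip(255*(im/120)**.6,0,255).astype(np.uint8)
cv2.imwrite('pics/s0z.png',cv2.resize(im,None,fx=20,fy=20,interpolation=cv2.INTER_NEAREST))
"
```

```text
L boot far [231.2 193.7] near [231.7 198.1] sides [225.1 196.1] [237.8 195.7]
L bare far [231.4 198.2] near [231.6 200.6] sides [228.1 199.5] [234.9 199.3]
L bare12 far [231.3 199.2] near [231.7 202.8] sides [226.5 201.2] [236.6 200.8]
R boot far [232.2 202.1] near [232.8 206.9] sides [225.8 204.6] [239.1 204.2]
R bare far [232.4 206.8] near [232.7 209.4] sides [229.  208.2] [236.1 208. ]
R bare12 far [232.3 207.8] near [232.8 211.7] sides [227.3 209.9] [237.8 209.6]
bay far bottom [231.  202.8] near rim inner [233.2 209.8] far rim in [230.7 189. ]
```

View pics/s0z.png

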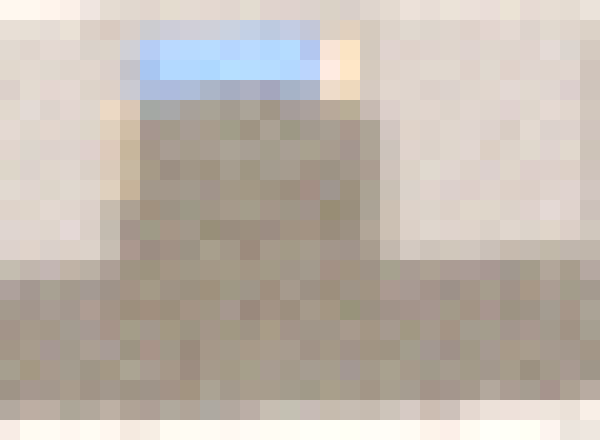

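```bash
python3 -c "
from h import *
T=np.array([.303,-.603,.196]);z=np.array([.448,-.894,0])
for s in(-1,0,1):
  for h in (0,.013,.03,.05): print(s,h,proj('side',T+s*.0425*z+[0,0,h]).round())
a=cv2.imread('pics/side0.png')[120:250,50:140]
b=bot.read_camera('side')[150:210,200:265]
a=cv2.resize(a,(415,600),interpolation=cv2.INTER_CUBIC);b=cv2.resize(b,(380,351),interpolation=cv2.INTER_CUBIC)
b=np.vstack([b,np.zeros((249,380,3),np.uint8)]);m=np.hstack([a,b]);m=np.clip(255*(m/255.)**.5,0,255).astype(np.uint8)
cv2.imwrite('pics/cmp.png',m)"
```

```text
-1 0 [ 95. 246.]
-1 0.013 [ 93. 237.]
-1 0.03 [ 92. 224.]
-1 0.05 [ 90. 208.]
0 0 [104. 260.]
0 0.013 [103. 250.]
0 0.03 [101. 237.]
0 0.05 [ 99. 221.]
1 0 [114. 275.]
1 0.013 [113. 265.]
1 0.03 [111. 251.]
1 0.05 [109. 234.]
```

View pics/cmp.png

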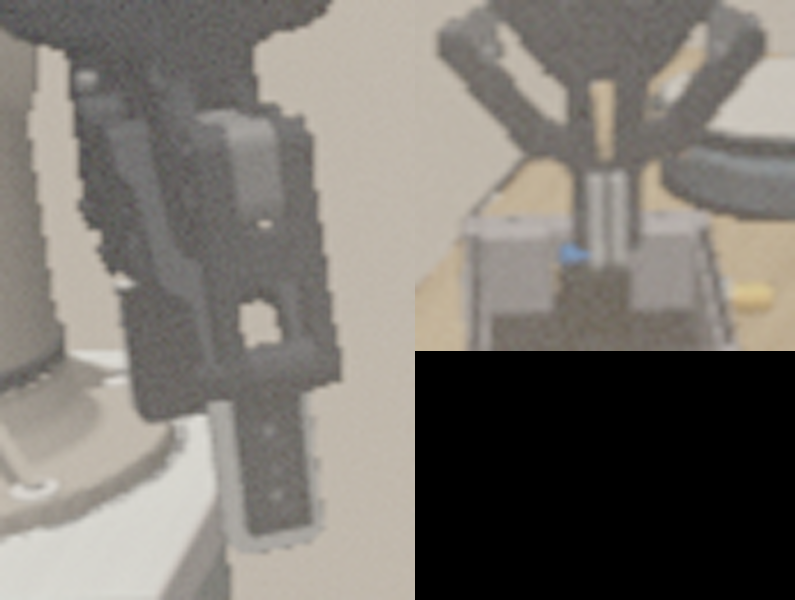

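Comparing with the start picture: the near fingertip shows at (110,238), but the projected tip is (113,265). The silver pad ends are also about 33 mm above the reported TCP here. That suggests the true tips are about 33 mm higher than reported, or shifted in y. I'll check against the top camera.

```bash
python3 -c "
from h import *
T=np.array([.303,-.603,.196]);z=np.array([.448,-.894,0])
for s in(-1,0,1):
  for h in (0,.045): print(s,h,proj('top',T+s*.0425*z+[0,0,h]).round())
a=cv2.imread('pics/top0.png')[295:385,465:560]
b=bot.read_camera('top')[215:300,145:270]
a=cv2.resize(a,None,fx=4,fy=4,interpolation=cv2.INTER_CUBIC);b=cv2.resize(b,None,fx=3.2,fy=3.2,interpolation=cv2.INTER_CUBIC)
m=np.zeros((360,780,3),np.uint8);m[:,:380]=a;m[:272,380:]=b;m=np.clip(255*(m/255.)**.45,0,255).astype(np.uint8)
cv2.imwrite('pics/cmp2.png',m)
o=np.array(bot.get_obs()['eef_pos']);print([proj('top',o+[0,0,h]).round() for h in(0,.033,.1)])"
```

```text
-1 0 [471. 335.]
-1 0.045 [480. 338.]
0 0 [489. 325.]
0 0.045 [500. 328.]
1 0 [507. 315.]
1 0.045 [519. 317.]
[array([218., 258.]), array([217., 258.]), array([213., 257.])]
```

View pics/cmp2.png

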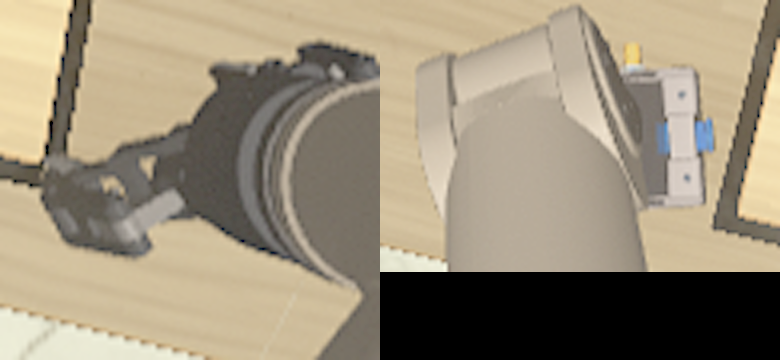

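The top view agrees with the tip at (480,338), i.e. no sideways shift. So the true tips are about 32 mm above the reported TCP. On the right port that puts contact at a reported z of about 0.011 (boot) or 0.002 (bare). I'll carry on down gently.

```bash
python3 -m crank '[{"linear":[0,0.003,0],"dr":[0,0,0],"hand":-1},{"linear":[0,0.006,0],"dr":[0,0,0],"hand":-1},{"linear":[0,0.009,0],"dr":[0,0,0],"hand":-1},{"linear":[0,0.012,0],"dr":[0,0,0],"hand":-1},{"linear":[0,0.014,0],"dr":[0,0,0],"hand":-1},{"linear":[0,0.014,0],"dr":[0,0,0],"hand":-1}]'
python3 -m crank '[{"linear":[0,0.001,0],"dr":[0,0,0],"hand":-1},{"linear":[0,0.002,0],"dr":[0,0,0],"hand":-1},{"linear":[0,0.002,0],"dr":[0,0,0],"hand":-1}]'
```

```text
t: 8.52
eef_pos: [0.4538, -0.0394, 0.0183]
tool_rot: [-0.509, 0.51, -0.49, 0.49]
contact_force: [0.6, -0.1, -0.9]
gripper_width: -0.004
t: 8.77
eef_pos: [0.4542, -0.0394, 0.0168]
tool_rot: [-0.51, 0.51, -0.49, 0.49]
contact_force: [1.0, 0.4, -0.7]
gripper_width: 0.001
```

```bash
python3 -m crank '[{"linear":[0,0.001,0],"dr":[0,0,0],"hand":-1},{"linear":[0,0.002,0],"dr":[0,0,0],"hand":-1},{"linear":[0,0.002,0],"dr":[0,0,0],"hand":-1}]'
python3 -m crank '[{"linear":[0,0.001,0],"dr":[0,0,0],"hand":-1},{"linear":[0,0.002,0],"dr":[0,0,0],"hand":-1},{"linear":[0,0.002,0],"dr":[0,0,0],"hand":-1}]'
python3 -m crank '[{"linear":[0,0.001,0],"dr":[0,0,0],"hand":-1},{"linear":[0,0.001,0],"dr":[0,0,0],"hand":-1}]'
python3 -m crank '[{"linear":[0,0.001,0],"dr":[0,0,0],"hand":-1},{"linear":[0,0.001,0],"dr":[0,0,0],"hand":-1}]'
```

```text
t: 9.02
eef_pos: [0.4542, -0.0394, 0.0148]
tool_rot: [-0.51, 0.51, -0.49, 0.49]
contact_force: [0.1, -0.1, -0.2]
gripper_width: -0.003
t: 9.27
eef_pos: [0.4541, -0.0394, 0.0127]
tool_rot: [-0.51, 0.51, -0.49, 0.49]
contact_force: [-0.4, -0.8, 0.6]
gripper_width: 0.001
t: 9.43
eef_pos: [0.4542, -0.0394, 0.0118]
tool_rot: [-0.51, 0.51, -0.49, 0.49]
contact_force: [0.0, -0.4, 1.2]
gripper_width: -0.003
t: 9.6
eef_pos: [0.4542, -0.0394, 0.0108]
tool_rot: [-0.51, 0.51, -0.49, 0.49]
contact_force: [-0.3, -0.1, 0.2]
gripper_width: -0.001
```

```bash
python3 -m crank '[{"linear":[0,0.001,0],"dr":[0,0,0],"hand":-1},{"linear":[0,0.001,0],"dr":[0,0,0],"hand":-1}]' | grep -E "pos|force"
python3 -m crank '[{"linear":[0,0.001,0],"dr":[0,0,0],"hand":-1},{"linear":[0,0.001,0],"dr":[0,0,0],"hand":-1}]'| grep -E "pos|force"
python3 -m crank '[{"linear":[0,0.001,0],"dr":[0,0,0],"hand":-1},{"linear":[0,0.001,0],"dr":[0,0,0],"hand":-1}]'| grep -E "pos|force"
```

```text
eef_pos: [0.4542, -0.0394, 0.0098]
contact_force: [-0.0, -0.2, -0.6]
eef_pos: [0.4541, -0.0394, 0.0088]
contact_force: [0.2, -0.5, 0.4]
eef_pos: [0.4542, -0.0394, 0.0078]
contact_force: [-0.1, -0.6, 0.7]
```

```bash
python3 -m crank '[{"linear":[0,0.001,0],"dr":[0,0,0],"hand":-1},{"linear":[0,0.001,0],"dr":[0,0,0],"hand":-1}]' | grep -E "pos|force"
python3 -m crank '[{"linear":[0,0.001,0],"dr":[0,0,0],"hand":-1},{"linear":[0,0.001,0],"dr":[0,0,0],"hand":-1}]'| grep -E "pos|force"
python3 -m crank '[{"linear":[0,0.001,0],"dr":[0,0,0],"hand":-1},{"linear":[0,0.001,0],"dr":[0,0,0],"hand":-1}]'| grep -E "pos|force"
```

```text
eef_pos: [0.4542, -0.0393, 0.0068]
contact_force: [-0.2, 0.3, -0.3]
eef_pos: [0.4542, -0.0394, 0.0058]
contact_force: [-0.4, 0.3, 0.2]
eef_pos: [0.4542, -0.0394, 0.0048]
contact_force: [0.2, 0.2, 0.4]
```

```bash
python3 -m crank '[{"linear":[0,-0.016,0],"dr":[0,0,0],"hand":-1},{"linear":[0,-0.016,0],"dr":[0,0,0],"hand":-1},{"linear":[-0.03,-0.016,0],"dr":[0,0,0],"hand":-1},{"linear":[-0.056,-0.016,-0.001],"dr":[0,0,0],"hand":-1},{"linear":[-0.056,-0.016,-0.001],"dr":[0,0,0],"hand":-1},{"linear":[-0.056,-0.013,-0.001],"dr":[0,0,0],"hand":-1},{"linear":[-0.056,-0.011,-0.001],"dr":[0,0,0],"hand":-1},{"linear":[-0.056,-0.01,-0.001],"dr":[0,0,0],"hand":-1},{"linear":[-0.056,-0.01,-0.001],"dr":[0,0,0],"hand":-1}]' | grep -E "t:|pos|force"
python3 -m crank '[{"linear":[0,0.001,0],"dr":[0,0,0],"hand":-1},{"linear":[0,0.001,0],"dr":[0,0,0],"hand":-1}]' | grep -E "pos|force"
python3 -m crank '[{"linear":[0,0.001,0],"dr":[0,0,0],"hand":-1},{"linear":[0,0.001,0],"dr":[0,0,0],"hand":-1}]' | grep -E "pos|force"
python3 -m crank '[{"linear":[0,0.001,0],"dr":[0,0,0],"hand":-1},{"linear":[0,0.001,0],"dr":[0,0,0],"hand":-1}]'| grep -E "pos|force"
```

```text
t: 11.35
eef_pos: [0.4507, 0.0154, 0.0143]
tool_rot: [-0.509, 0.51, -0.491, 0.49]
contact_force: [-0.2, 0.3, -0.6]
eef_pos: [0.4511, 0.0159, 0.0137]
contact_force: [-0.4, -0.4, 0.2]
eef_pos: [0.4511, 0.0163, 0.0128]
contact_force: [-0.5, -0.4, 0.3]
eef_pos: [0.451, 0.0165, 0.0118]
contact_force: [0.8, 0.4, -0.8]
```

```bash
python3 -m crank '[{"linear":[0,0.001,0],"dr":[0,0,0],"hand":-1},{"linear":[0,0.001,0],"dr":[0,0,0],"hand":-1}]' | grep -E "pos|force"
python3 -m crank '[{"linear":[0,0.001,0],"dr":[0,0,0],"hand":-1},{"linear":[0,0.001,0],"dr":[0,0,0],"hand":-1}]' | grep -E "pos|force"
python3 -m crank '[{"linear":[0,0.001,0],"dr":[0,0,0],"hand":-1},{"linear":[0,0.001,0],"dr":[0,0,0],"hand":-1}]'| grep -E "pos|force"
```

```text
eef_pos: [0.451, 0.0166, 0.0108]
contact_force: [-0.3, -0.2, 0.5]
eef_pos: [0.451, 0.0166, 0.0098]
contact_force: [0.4, -0.7, -0.7]
eef_pos: [0.451, 0.0166, 0.0088]
contact_force: [0.0, -0.5, -0.6]
```

```bash
python3 -m crank '[{"linear":[0,0.001,0],"dr":[0,0,0],"hand":-1},{"linear":[0,0.001,0],"dr":[0,0,0],"hand":-1}]' | grep -E "pos|force"
python3 -m crank '[{"linear":[0,0.001,0],"dr":[0,0,0],"hand":-1},{"linear":[0,0.001,0],"dr":[0,0,0],"hand":-1}]' | grep -E "pos|force"
python3 -m crank '[{"linear":[0,0.001,0],"dr":[0,0,0],"hand":-1},{"linear":[0,0.001,0],"dr":[0,0,0],"hand":-1}]'| grep -E "pos|force"
python3 -c "
from h import *
im=bot.read_camera('side')[165:215,205:260]
cv2.imwrite('pics/s5.png',cv2.resize(np.clip(255*(im/160.)**.6,0,255).astype(np.uint8),None,fx=10,fy=10,interpolation=cv2.INTER_CUBIC))
o=np.array(bot.get_obs()['eef_pos']);print([(h,(proj('side',o+[0,0,h])-[205,165])*10) for h in (0,.03,.035,.04)])"
```

```text
eef_pos: [0.451, 0.0166, 0.0078]
contact_force: [-0.2, -0.1, -0.3]
eef_pos: [0.4512, 0.0165, 0.0076]
contact_force: [-3.0, 0.3, 10.9]
eef_pos: [0.4513, 0.0164, 0.0075]
contact_force: [-6.8, -1.8, 25.5]
[(0, array([268.77400282, 449.64656294])), (0.03, array([266.39862595, 332.0182714 ])), (0.035, array([265.99859489, 312.20879552])), (0.04, array([265.59736829, 292.34011724]))]
```

View pics/s5.png

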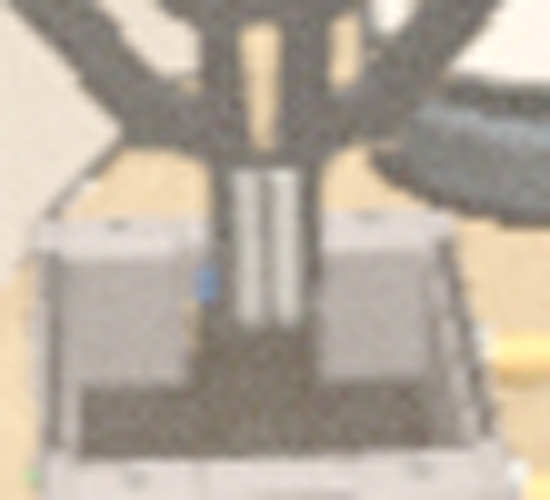

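Contact on the left at reported z 0.0077 (25 N), while the right port gave nothing down to 0.0048. So the left stands higher and wears the boot. The picture agrees: pad ends at (265,325) rest on the dark boot top. True tip = reported z + 35 mm. Next: back off, open to about 45 mm, and straddle the boot across x.

```bash
python3 -m crank '[{"linear":[0,-0.022,0],"dr":[0,0,0],"hand":-1},{"linear":[0,-0.022,0],"dr":[0,0,0],"hand":0.06},{"linear":[0,-0.022,0],"dr":[0,0,0],"hand":0.06},{"linear":[0,-0.022,0],"dr":[0,0,0],"hand":0.06},{"linear":[0,-0.022,0],"dr":[0,0,0],"hand":0.06},{"linear":[0,-0.022,0],"dr":[0,0,0],"hand":0.06},{"linear":[0,-0.022,0],"dr":[0,0,0],"hand":0.06},{"linear":[0,-0.022,0],"dr":[0,0,0],"hand":0.06}]' 20
python3 -m crank '[{"linear":[0,0.006,0],"dr":[0,0,0],"hand":0.06},{"linear":[0,0.012,0],"dr":[0,0,0],"hand":0.06},{"linear":[0,0.016,0],"dr":[0,0,0],"hand":0.06},{"linear":[0,0.018,0],"dr":[0,0,0],"hand":0.06},{"linear":[0,0.02,0],"dr":[0,0,0],"hand":0.06},{"linear":[0,0.02,0],"dr":[0,0,0],"hand":0.06}]'
```

```text
t: 13.57
eef_pos: [0.4508, 0.0166, 0.0275]
tool_rot: [-0.509, 0.51, -0.49, 0.49]
contact_force: [0.1, -0.5, -0.2]
gripper_width: 0.525
t: 14.07
eef_pos: [0.4508, 0.0166, 0.0074]
tool_rot: [-0.509, 0.51, -0.49, 0.49]
contact_force: [-0.5, -0.7, -0.4]
gripper_width: 0.53
```

```bash
python3 -m crank '[{"linear":[0,0.003,0],"dr":[0,0,0],"hand":0.06},{"linear":[0,0.006,0],"dr":[0,0,0],"hand":0.06},{"linear":[0,0.009,0],"dr":[0,0,0],"hand":0.06},{"linear":[0,0.012,0],"dr":[0,0,0],"hand":0.06},{"linear":[0,0.012,0],"dr":[0,0,0],"hand":0.06}]' | grep -E "pos|force"
python3 -m crank '[{"linear":[0,0.003,0],"dr":[0,0,0],"hand":0.06},{"linear":[0,0.006,0],"dr":[0,0,0],"hand":0.06},{"linear":[0,0.009,0],"dr":[0,0,0],"hand":0.06},{"linear":[0,0.011,0],"dr":[0,0,0],"hand":0.06},{"linear":[0,0.011,0],"dr":[0,0,0],"hand":0.06}]'
```

```text
eef_pos: [0.4507, 0.0165, -0.0047]
contact_force: [-0.6, -0.9, -0.5]
t: 14.9
eef_pos: [0.4507, 0.0165, -0.0156]
tool_rot: [-0.509, 0.51, -0.49, 0.49]
contact_force: [0.3, -0.7, 0.5]
gripper_width: 0.534
```

```bash
python3 -m crank '[{"linear":[0,0,0],"dr":[0,0,0],"hand":-0.2},{"linear":[0,0,0],"dr":[0,0,0],"hand":-0.3},{"linear":[0,0,0],"dr":[0,0,0],"hand":-0.4},{"linear":[0,0,0],"dr":[0,0,0],"hand":-0.6},{"linear":[0,0,0],"dr":[0,0,0],"hand":-1},{"linear":[0,0,0],"dr":[0,0,0],"hand":-1},{"linear":[0,0,0],"dr":[0,0,0],"hand":-1}]' 20
```

```text
t: 15.48
eef_pos: [0.4491, 0.0163, -0.0153]
tool_rot: [-0.509, 0.511, -0.491, 0.49]
contact_force: [-5.9, -0.4, 3.5]
gripper_width: 0.338
```

Opening of 0.338 (about 29–30 mm) means the boot is in the grip. Lifting it out and carrying it to the bowl.

```bash
python3 -m crank '[{"linear":[0,-0.006,0],"dr":[0,0,0],"hand":-1},{"linear":[0,-0.014,0],"dr":[0,0,0],"hand":-1},{"linear":[0,-0.03,0],"dr":[0,0,0],"hand":-1},{"linear":[0,-0.06,0],"dr":[0,0,0],"hand":-1},{"linear":[0,-0.086,0],"dr":[0,0,0],"hand":-1},{"linear":[0,-0.086,0],"dr":[0,0,0],"hand":-1}]' 
python3 -c "
from h import *
print(rel([.4525,-.2325,.07]))
im=bot.read_camera('side')[130:260,180:300]
cv2.imwrite('pics/s6.png',cv2.resize(np.clip(255*(im/255.)**.5,0,255).astype(np.uint8),None,fx=4,fy=4,interpolation=cv2.INTER_CUBIC))
for c in('side','top'):
  d=bot.cut_out(c,'bowl')[0]['extent'];print(c,d)
for z in(.058,.065):print(atz('top',[(d[0]+d[2])/2,(d[1]+d[3])/2],z))"
```

```text
t: 15.98
eef_pos: [0.4557, 0.0173, 0.0762]
tool_rot: [0.512, -0.507, 0.488, -0.493]
contact_force: [1.5, -0.0, -0.1]
gripper_width: 0.342
[ 0.2494752   0.00596366 -0.01295346]
side [205.0, 214.8, 253.6, 259.2]
top [279.4, 236.3, 322.8, 278.9]
[ 0.45051316 -0.23715545  0.058     ]
[ 0.45031368 -0.2367732   0.065     ]
```

View pics/s6.png

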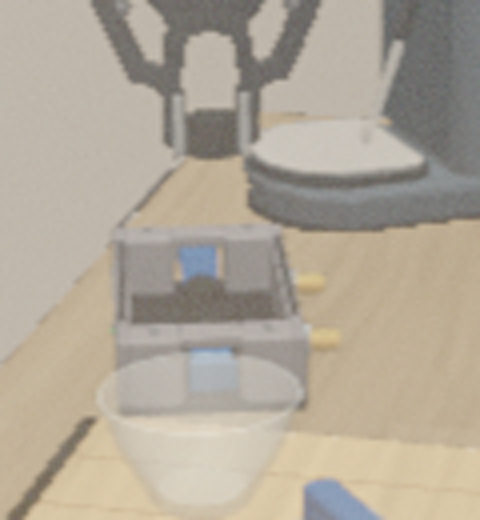

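The boot hangs between the pads at (212,133) and the bay's tall post is gone. The bowl is at (200,440), so I move to about (0.451,-0.235).

```bash
python3 -m crank '[{"linear":[0.04,-0.01,-0.005],"dr":[0,0,0],"hand":-1},{"linear":[0.08,-0.01,-0.007],"dr":[0,0,0],"hand":-1},{"linear":[0.12,-0.01,-0.009],"dr":[0,0,0],"hand":-1},{"linear":[0.16,-0.01,-0.01],"dr":[0,0,0],"hand":-1},{"linear":[0.2,-0.01,-0.012],"dr":[0,0,0],"hand":-1},{"linear":[0.23,-0.01,-0.013],"dr":[0,0,0],"hand":-1},{"linear":[0.252,-0.01,-0.013],"dr":[0,0,0],"hand":-1},{"linear":[0.252,-0.01,-0.013],"dr":[0,0,0],"hand":-1},{"linear":[0.252,-0.01,-0.013],"dr":[0,0,0],"hand":-1}]' 
python3 -c "
from h import *
print(rel([.451,-.235,.015]));print(rot().as_matrix().round(3))"
```

```text
t: 16.88
eef_pos: [0.447, -0.2367, 0.0798]
tool_rot: [-0.509, 0.509, -0.492, 0.49]
contact_force: [-0.2, 1.0, -0.1]
gripper_width: 0.339
[-0.00154588  0.06476655  0.00411474]
[[ 0.036 -0.002  0.999]
 [-0.999  0.001  0.036]
 [-0.001 -1.    -0.001]]
```

```bash
python3 -m crank '[{"linear":[0,0.02,0.004],"dr":[0,0,0],"hand":-1},{"linear":[0,0.04,0.004],"dr":[0,0,0],"hand":-1},{"linear":[0,0.058,0.004],"dr":[0,0,0],"hand":-1},{"linear":[0,0.058,0.004],"dr":[0,0,0],"hand":-1},{"linear":[0,0.058,0.004],"dr":[0,0,0],"hand":0.06},{"linear":[0,0.058,0.004],"dr":[0,0,0],"hand":0.06},{"linear":[0,0.058,0.004],"dr":[0,0,0],"hand":0.06},{"linear":[0,0.058,0.004],"dr":[0,0,0],"hand":0.06}]' 
python3 -m crank '[{"linear":[0,-0.03,0],"dr":[0,0,0],"hand":0.06},{"linear":[0,-0.07,0],"dr":[0,0,0],"hand":0.06},{"linear":[0,-0.1,0],"dr":[0,0,0],"hand":0.3},{"linear":[0,-0.12,0],"dr":[0,0,0],"hand":0.3},{"linear":[0,-0.12,0],"dr":[0,0,0],"hand":0.3}]'
python3 -c "
from h import *
im=bot.read_camera('side')[130:330,180:330]
cv2.imwrite('pics/s7.png',cv2.resize(np.clip(255*(im/255.)**.5,0,255).astype(np.uint8),None,fx=3,fy=3,interpolation=cv2.INTER_CUBIC))
f=bot.place_of('side','cartridge_fin')[:1]
print(f,bot.get_obs()['t'])
# fin pose: (.508,-.428), z of fin true ~.078+board
P=tri((266,266),(384,228));print(P)
print(rel([.508,-.4265,.1]));print(rot().as_matrix().round(3))"
```

```text
t: 17.55
eef_pos: [0.4527, -0.2357, 0.024]
tool_rot: [0.51, -0.509, 0.489, -0.491]
contact_force: [-0.4, 0.1, -0.3]
gripper_width: 0.529
t: 17.97
eef_pos: [0.4552, -0.2369, 0.1483]
tool_rot: [0.51, -0.509, 0.487, -0.493]
contact_force: [-0.4, 0.7, 0.4]
gripper_width: 0.649
[{'xy': [266.9, 264.4], 'score': 0.6}] 18.0667
[ 0.50872394 -0.42771215  0.08977839]
[0.19237553 0.04464536 0.04805783]
[[ 0.039  0.002  0.999]
 [-0.999 -0.002  0.039]
 [ 0.002 -1.     0.002]]
```

View pics/s7.png

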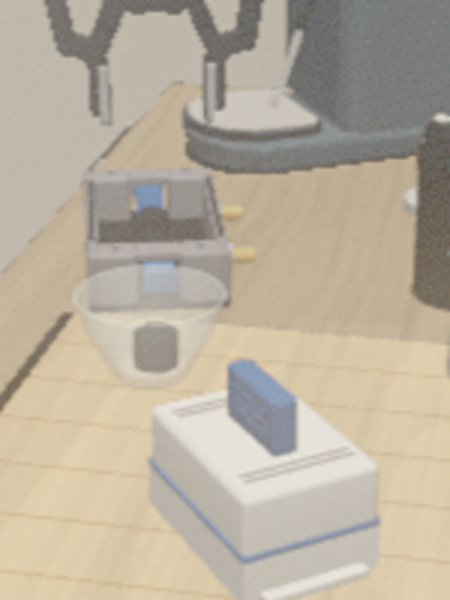

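The boot lies in the bowl at (155,345) and the cartridge is undisturbed. All 12 pictures are used, so from here I work by numbers. First I fit the fin's pose, including the hob cover's thickness, from both views.

```bash
cat >> h.py <<'E'
from scipy.optimize import least_squares
def blue(cam,box):
    im=bot.read_camera(cam);h=cv2.cvtColor(im,cv2.COLOR_BGR2HSV);l,t,r,b=box
    m=((h[...,0]>100)&(h[...,0]<130)&(h[...,1]>110)&(h[...,2]>35)).astype(np.uint8)
    k=np.zeros_like(m);k[t:b,l:r]=m[t:b,l:r]
    n,lab,st,ce=cv2.connectedComponentsWithStats(k);i=1+np.argmax(st[1:,4]);k=(lab==i)
    return k
def feats(pts): # hull centroid, principal axes second moments
    M=cv2.moments(pts);c=np.array([M["m10"],M["m01"]])/M["m00"]
    return np.r_[c,np.array([M["mu20"],M["mu11"],M["mu02"]])/M["m00"]/10]
def finhull(cam,p):
    x,y,z,a=p;c,s=np.cos(a),np.sin(a)
    P=[[x+c*u-s*v,y+s*u+c*v,z+w] for u in(-.008,.008) for v in(-.028,.028) for w in(-.016,.016)]
    return cv2.convexHull(np.array([proj(cam,np.array(q)) for q in P],np.float32))
def fit(obs,p0):
    F={c:np.r_[(lambda M:np.r_[np.array([M["m10"],M["m01"]])/M["m00"],np.array([M["mu20"],M["mu11"],M["mu02"]])/M["m00"]/10])(cv2.moments(k.astype(np.uint8),True))] for c,k in obs.items()}
    r=least_squares(lambda p:np.concatenate([feats(finhull(c,p))-F[c] for c in obs]),p0,x_scale=[.01,.01,.01,.1],diff_step=1e-3)
    return r.x,r.fun
E
python3 - <<'E'
from h import *
o={"side":blue("side",(245,240,290,290)),"top":blue("top",(345,205,415,255))}
p,r=fit(o,[.508,-.428,.088,np.radians(25)])
print(p.round(4),np.degrees(p[3]),r.round(2),[k.sum() for k in o.values()],bot.get_obs()["t"])
print(rel([p[0],p[1],.1]))
E
```

```text
[ 0.5009 -0.4236  0.1148  0.2899] 16.612121745759435 [ 1.89 -0.24  3.42  2.23  7.49 -0.44  2.73  2.49 -0.23 -0.06] [np.int64(1), np.int64(143)] 18.1667
[0.18996127 0.04215405 0.04252582]
```

Run:
```python
from h import *
h=cv2.cvtColor(bot.read_camera("side"),cv2.COLOR_BGR2HSV)
print(h[258:275:4,266:270:2].tolist(), h[270,262:282].tolist())
import h as H
def blue2(cam,box):
    im=bot.read_camera(cam).astype(int);l,t,r,b=box
    m=(im[...,0]-im[...,2]>22).astype(np.uint8);k=np.zeros_like(m);k[t:b,l:r]=m[t:b,l:r]
    n,lab,st,ce=cv2.connectedComponentsWithStats(k);i=1+np.argmax(st[1:,4]);print(cam,st[i]);return lab==i
o={"side":blue2("side",(245,240,290,285)),"top":blue2("top",(345,205,415,255))}
p,r=fit(o,[.508,-.428,.088,np.radians(25)])
print(p.round(4),np.degrees(p[3]),r.round(2),bot.get_obs()["t"])
print(rel([p[0],p[1],.1]))
```

```text
[[[109, 101, 134], [108, 106, 137]], [[109, 61, 92], [109, 91, 120]], [[114, 56, 96], [111, 54, 94]], [[130, 29, 80], [120, 38, 87]], [[115, 39, 84], [111, 54, 94]]] [[110, 52, 88], [113, 62, 98], [113, 53, 96], [124, 25, 82], [130, 29, 80], [118, 47, 93], [120, 38, 87], [116, 43, 83], [116, 45, 90], [113, 57, 94], [113, 55, 98], [112, 59, 99], [110, 56, 96], [114, 57, 94], [111, 57, 94], [113, 56, 95], [110, 14, 107], [18, 28, 179], [20, 31, 208], [20, 29, 209]]
side [257 250  21  19 165]
top [375 222  23  16 161]
[ 0.5065 -0.4273  0.1038  0.4321] 24.75868125844886 [ 0.56 -0.08  2.22  0.8   4.89 -0.29  0.84  1.52 -0.75  0.45] 18.3167
[0.19407318 0.04146903 0.04798366]
```

Run:
```python
from h import *
def b2(cam,box,th):
    im=cv2.GaussianBlur(bot.read_camera(cam),(3,3),0).astype(int);l,t,r,b=box
    m=(im[...,0]-im[...,2]>th).astype(np.uint8);k=np.zeros_like(m);k[t:b,l:r]=m[t:b,l:r]
    n,lab,st,ce=cv2.connectedComponentsWithStats(k);i=1+np.argmax(st[1:,4]);print(cam,st[i]);return lab==i
o={"side":b2("side",(245,240,290,285),5),"top":b2("top",(345,205,415,255),25)}
p,r=fit(o,[.508,-.428,.088,np.radians(25)])
print(p.round(4),np.degrees(p[3]),r.round(2),bot.get_obs()["t"])
print(rel([p[0],p[1],.1]))
```

```text
side [256 250  23  31 464]
top [375 222  23  16 167]
[ 0.5067 -0.4297  0.093   0.394 ] 22.5750581827223 [ 0.65 -0.05  1.1   0.47  1.57 -0.13  0.97  1.63 -0.54  0.18] 18.4167
[0.19640742 0.0418108  0.04773187]
```

```bash
python3 -m crank '[{"linear":[0.04,0,0.01],"dr":[0,-6,0],"hand":0.3},{"linear":[0.08,0,0.02],"dr":[0,-12,0],"hand":0.3},{"linear":[0.12,0,0.03],"dr":[0,-18,0],"hand":0.3},{"linear":[0.16,0,0.04],"dr":[0,-22,0],"hand":0.3},{"linear":[0.195,0,0.048],"dr":[0,-22,0],"hand":0.3},{"linear":[0.195,0.0,0.048],"dr":[0,-22,0],"hand":0.3},{"linear":[0.195,0.02,0.048],"dr":[0,-22,0],"hand":0.3},{"linear":[0.195,0.04,0.048],"dr":[0,-22,0],"hand":0.3},{"linear":[0.195,0.04,0.048],"dr":[0,-22,0],"hand":0.3},{"linear":[0.195,0.04,0.048],"dr":[0,-22,0],"hand":0.3}]' 20
python3 -c "
from h import *
z=rot().as_matrix();print(z[:,2],np.degrees(np.arctan2(z[1,2],z[0,2])),rel([.507,-.429,.047]))"
```

```text
t: 19.25
eef_pos: [0.5065, -0.4278, 0.1015]
tool_rot: [0.594, -0.594, 0.385, -0.383]
contact_force: [0.4, 0.2, 0.8]
gripper_width: 0.65
[ 0.91183552  0.4105529  -0.0015175 ] 24.239601242436223 [1.50970174e-03 5.44589051e-02 6.82361797e-05]
```

```bash
python3 -m crank '[{"linear":[0,0.015,0],"dr":[0,0,0],"hand":0.3},{"linear":[0,0.03,0],"dr":[0,0,0],"hand":0.3},{"linear":[0,0.04,0],"dr":[0,0,0],"hand":0.3},{"linear":[0,0.048,0],"dr":[0,0,0],"hand":0.3},{"linear":[0,0.054,0],"dr":[0,0,0],"hand":0.3},{"linear":[0,0.054,0],"dr":[0,0,0],"hand":0.3}]' 
python3 -m crank '[{"linear":[0,0,0],"dr":[0,0,0],"hand":-0.3},{"linear":[0,0,0],"dr":[0,0,0],"hand":-0.5},{"linear":[0,0,0],"dr":[0,0,0],"hand":-0.6},{"linear":[0,0,0],"dr":[0,0,0],"hand":-0.7},{"linear":[0,0,0],"dr":[0,0,0],"hand":-1},{"linear":[0,0,0],"dr":[0,0,0],"hand":-1},{"linear":[0,0,0],"dr":[0,0,0],"hand":-1}]' 60
```

```text
t: 19.75
eef_pos: [0.507, -0.4283, 0.0481]
tool_rot: [0.594, -0.594, 0.384, -0.383]
contact_force: [-0.6, 1.2, -0.5]
gripper_width: 0.646
t: 20.33
eef_pos: [0.5075, -0.4292, 0.0496]
tool_rot: [-0.594, 0.594, -0.384, 0.384]
contact_force: [-2.7, -0.0, 4.7]
gripper_width: 0.174
```

The opening of 0.174 matches the 16 mm fin. Lift and carry to above the dock.

```bash
python3 -m crank '[{"linear":[0,-0.01,0],"dr":[0,0,0],"hand":-1},{"linear":[0,-0.03,0],"dr":[0,0,0],"hand":-1},{"linear":[0,-0.06,0],"dr":[0,0,0],"hand":-1},{"linear":[0,-0.09,0],"dr":[0,0,0],"hand":-1},{"linear":[0,-0.105,0],"dr":[0,0,0],"hand":-1},{"linear":[0,-0.105,0],"dr":[0,0,0],"hand":-1}]' 80
python3 -c "
from h import *
z=rot().as_matrix();print(np.degrees(np.arctan2(z[1,2],z[0,2])),rel([.451,-.0112,.15]))"
```

```text
t: 20.83
eef_pos: [0.5098, -0.4293, 0.1581]
tool_rot: [0.594, -0.594, 0.382, -0.386]
contact_force: [0.7, -0.2, -4.5]
gripper_width: 0.17
24.25558219787454 [-0.40535121  0.00640715  0.11810742]
```

```bash
python3 -m crank '[{"linear":[-0.03,0,0.009],"dr":[0,2,0],"hand":-1},{"linear":[-0.068,0,0.02],"dr":[0,4,0],"hand":-1},{"linear":[-0.106,0,0.031],"dr":[0,6,0],"hand":-1},{"linear":[-0.144,0,0.042],"dr":[0,8,0],"hand":-1},{"linear":[-0.182,0,0.053],"dr":[0,11,0],"hand":-1},{"linear":[-0.22,0,0.064],"dr":[0,14,0],"hand":-1},{"linear":[-0.258,0,0.075],"dr":[0,17,0],"hand":-1},{"linear":[-0.296,0,0.086],"dr":[0,20,0],"hand":-1},{"linear":[-0.334,0,0.097],"dr":[0,22,0],"hand":-1},{"linear":[-0.36,0,0.105],"dr":[0,22,0],"hand":-1}]' 80
python3 -c "
from h import *
z=rot().as_matrix();print(np.degrees(np.arctan2(z[1,2],z[0,2])),rel([.451,-.0112,.15]))"
```

```text
t: 21.67
eef_pos: [0.453, -0.0531, 0.1526]
tool_rot: [-0.51, 0.51, -0.491, 0.489]
contact_force: [0.7, 0.1, -3.8]
gripper_width: 0.175
2.3217777845172 [-0.0419411   0.00262887 -0.00025447]
```

```bash
python3 -m crank '[{"linear":[-0.025,0,0],"dr":[0,0,0],"hand":-1},{"linear":[-0.042,0,0],"dr":[0,0,0],"hand":-1},{"linear":[-0.042,0,0],"dr":[0,0,0],"hand":-1},{"linear":[-0.042,0.0,0],"dr":[0,0,0],"hand":-1},{"linear":[-0.042,0.0,0],"dr":[0,0,0],"hand":-1}]' 
python3 -c "
from h import *
o=np.array(bot.get_obs()['eef_pos']);M=rot().as_matrix();print(o,M.round(3),rel([.451,-.0112,o[2]]))
for c in('side','top'):
  bot.read_camera(c)
  for n in('cartridge_foot','dock'):
    for d in bot.cut_out(c,n)[:1]: print(c,n,d['score'],d['extent'])
# predicted side extents of the cartridge body for underside height u
a=np.radians(2.2);ex=np.array([np.cos(a),np.sin(a)]);ey=np.array([-ex[1],ex[0]])
for u in(.11,.12,.13):
  for dy in(-.004,0,.004):
    P=np.array([proj('side',np.r_[o[:2]+sx*.04*ex+(sy*.057+dy)*ey,u+h]) for sx in(-1,1) for sy in(-1,1) for h in(0,.062)]);print(u,dy,P.min(0).round(1),P.max(0).round(1))
"
```

```text
t: 22.08
eef_pos: [0.4529, -0.0159, 0.1529]
tool_rot: [-0.509, 0.51, -0.491, 0.49]
contact_force: [0.5, -0.2, -5.0]
gripper_width: 0.169
[ 0.45286004 -0.01585525  0.15293926] [[ 0.039 -0.002  0.999]
 [-0.999 -0.     0.039]
 [ 0.    -1.    -0.002]] [-4.72381441e-03  2.81261822e-06 -1.67830665e-03]
side cartridge_foot 0.89 [213.2, 123.7, 252.5, 176.4]
side dock 0.7 [209.6, 185.5, 267.6, 227.5]
top cartridge_foot 0.73 [202.8, 227.5, 248.0, 280.8]
top dock 0.69 [200.0, 227.2, 249.0, 283.9]
0.11 -0.004 [212.8 140.1] [251.5 182.4]
0.11 0 [212.8 139.7] [251.4 181.8]
0.11 0.004 [212.8 139.3] [251.2 181.2]
0.12 -0.004 [212.7 135.9] [251.5 178. ]
0.12 0 [212.7 135.5] [251.3 177.4]
0.12 0.004 [212.7 135.1] [251.2 176.8]
0.13 -0.004 [212.6 131.7] [251.4 173.5]
0.13 0 [212.5 131.2] [251.3 172.9]
0.13 0.004 [212.5 130.8] [251.2 172.4]
```

```bash
python3 -c "
from h import *
o=np.array(bot.get_obs()['eef_pos'])
a=np.radians(2.2);ex=np.array([np.cos(a),np.sin(a)]);ey=np.array([-ex[1],ex[0]])
def pr(cx,cy,u):
  f=[proj('top',np.r_[cx+sx*w*ex[0]-L*ey[0],cy+sx*w*ex[1]-L*ey[1],u+h]).round(1) for (w,L,h) in((.04,.057,.062),(.04,.057,0),(.03,.064,.006)) for sx in(-1,1)]
  return f
print(pr(o[0],o[1],.122))
im=bot.read_camera('top')
g=im.astype(int)
for r in(240,250,260,268): print(r,[tuple(g[r,c]) if 0 else int(g[r,c].mean()) for c in range(225,265)])
m=bot.cut_out('top','cartridge_foot')[0]['pixels']
for r in range(228,281,6): 
  x=np.nonzero(m[r])[0]; print(r,x.min() if len(x) else None,x.max() if len(x) else None)
"
```

```text
[array([226.7, 274.3]), array([224.8, 236. ]), array([229.5, 274.1]), array([227.7, 238.1]), array([232.2, 269.4]), array([230.8, 242.2])]
240 [89, 104, 106, 86, 83, 83, 74, 64, 115, 156, 156, 156, 159, 160, 161, 163, 164, 152, 87, 61, 131, 128, 127, 128, 125, 124, 123, 122, 122, 121, 120, 120, 120, 125, 133, 29, 32, 34, 36, 33]
250 [136, 95, 58, 246, 248, 255, 64, 46, 43, 142, 130, 132, 133, 132, 136, 137, 144, 156, 92, 50, 67, 121, 117, 117, 116, 116, 117, 118, 118, 119, 120, 128, 30, 33, 34, 34, 35, 33, 23, 167]
260 [225, 89, 104, 152, 251, 248, 244, 55, 65, 82, 99, 171, 162, 162, 163, 163, 165, 172, 110, 107, 108, 110, 90, 102, 67, 131, 129, 130, 135, 143, 28, 33, 34, 33, 34, 28, 90, 164, 177, 173]
268 [239, 119, 96, 50, 255, 253, 255, 33, 50, 40, 134, 163, 158, 159, 160, 163, 164, 165, 172, 142, 55, 84, 126, 125, 125, 124, 128, 133, 29, 34, 37, 39, 40, 35, 86, 168, 180, 176, 176, 175]Traceback (most recent call last):
  File "<string>", line 12, in <module>
    m=bot.cut_out('top','cartridge_foot')[0]['pixels']
      ~~~~~~~~~~~~~~~~~~~~~~~~~~~~~~~~~~~^^^
IndexError: list index out of range
```

The foot's edge at column 231.7 matches the prediction for a cartridge centred on the TCP, and the underside is about reported z − 31 mm. Aligning and lowering to just above the rim.

```bash
python3 -m crank '[{"linear":[-0.0047,0.0,-0.0022],"dr":[0,0,0],"hand":-1},{"linear":[-0.0047,0.02,-0.0022],"dr":[0,0,0],"hand":-1},{"linear":[-0.0047,0.04,-0.0022],"dr":[0,0,0],"hand":-1},{"linear":[-0.0047,0.055,-0.0022],"dr":[0,0,0],"hand":-1},{"linear":[-0.0047,0.067,-0.0022],"dr":[0,0,0],"hand":-1},{"linear":[-0.0047,0.067,-0.0022],"dr":[0,0,0],"hand":-1},{"linear":[-0.0047,0.067,-0.0022],"dr":[0,0,0],"hand":-1}]' 
python3 -c "
from h import *
M=rot().as_matrix();print(np.array(bot.get_obs()['eef_pos']).round(4),M.round(4)[:,1],np.degrees(np.arctan2(M[1,2],M[0,2])),rel([.4505,-.0112,.06]))"
```

```text
t: 23.07
eef_pos: [0.451, -0.0103, 0.0867]
tool_rot: [-0.509, 0.51, -0.49, 0.49]
contact_force: [0.4, 0.1, -3.7]
gripper_width: 0.169
[ 0.451  -0.0103  0.0867] [-1.2e-03  3.0e-04 -1.0e+00] 2.2512456695184992 [ 0.00088376  0.02674877 -0.00048333]
```

```bash
python3 -m crank '[{"linear":[0.0008,0.003,-0.0004],"dr":[0,0,0],"hand":-1},{"linear":[0.0008,0.006,-0.0004],"dr":[0,0,0],"hand":-1},{"linear":[0.0008,0.009,-0.0004],"dr":[0,0,0],"hand":-1},{"linear":[0.0008,0.012,-0.0004],"dr":[0,0,0],"hand":-1},{"linear":[0.0008,0.012,-0.0004],"dr":[0,0,0],"hand":-1}]' | grep -E "pos|force"
python3 -m crank '[{"linear":[0,0.002,0],"dr":[0,0,0],"hand":-1},{"linear":[0,0.004,0],"dr":[0,0,0],"hand":-1},{"linear":[0,0.004,0],"dr":[0,0,0],"hand":-1}]' | grep -E "pos|force"
python3 -m crank '[{"linear":[0,0.002,0],"dr":[0,0,0],"hand":-1},{"linear":[0,0.003,0],"dr":[0,0,0],"hand":-1},{"linear":[0,0.003,0],"dr":[0,0,0],"hand":-1}]' | grep -E "pos|force"
```

```text
eef_pos: [0.4508, -0.0115, 0.0746]
contact_force: [-0.2, 0.4, -3.7]
eef_pos: [0.4509, -0.0115, 0.0706]
contact_force: [-0.0, -0.3, -4.0]
eef_pos: [0.4509, -0.0114, 0.0677]
contact_force: [-0.8, 1.1, -4.9]
```

Free so far. I'll enter over the ports in 2 mm steps, watching the force.

```bash
for i in 1; do python3 -m crank '[{"linear":[0,0.001,0],"dr":[0,0,0],"hand":-1},{"linear":[0,0.002,0],"dr":[0,0,0],"hand":-1},{"linear":[0,0.002,0],"dr":[0,0,0],"hand":-1}]' | grep -E "pos|force"; done
python3 -m crank '[{"linear":[0,0.001,0],"dr":[0,0,0],"hand":-1},{"linear":[0,0.002,0],"dr":[0,0,0],"hand":-1},{"linear":[0,0.002,0],"dr":[0,0,0],"hand":-1}]' | grep -E "pos|force"
python3 -m crank '[{"linear":[0,0.001,0],"dr":[0,0,0],"hand":-1},{"linear":[0,0.002,0],"dr":[0,0,0],"hand":-1},{"linear":[0,0.002,0],"dr":[0,0,0],"hand":-1}]' | grep -E "pos|force"
```

```text
eef_pos: [0.451, -0.0114, 0.0658]
contact_force: [-0.2, -0.1, -4.4]
eef_pos: [0.451, -0.0114, 0.0638]
contact_force: [0.0, 0.9, -5.0]
eef_pos: [0.4514, -0.0111, 0.062]
contact_force: [1.3, 0.5, -2.8]
```

```bash
python3 -m crank '[{"linear":[0,0.001,0],"dr":[0,0,0],"hand":-1},{"linear":[0,0.001,0],"dr":[0,0,0],"hand":-1}]' | grep -E "pos|force"
python3 -m crank '[{"linear":[0,0.001,0],"dr":[0,0,0],"hand":-1},{"linear":[0,0.001,0],"dr":[0,0,0],"hand":-1}]' | grep -E "pos|force"
```

```text
eef_pos: [0.4514, -0.0112, 0.061]
contact_force: [0.1, 1.1, -1.9]
eef_pos: [0.4514, -0.0112, 0.06]
contact_force: [0.3, 1.9, 0.1]
```

```bash
python3 -m crank '[{"linear":[0,0.001,0],"dr":[0,0,0],"hand":-1},{"linear":[0,0.001,0],"dr":[0,0,0],"hand":-1}]' | grep -E "pos|force"
python3 -m crank '[{"linear":[0,0.001,0],"dr":[0,0,0],"hand":-1},{"linear":[0,0.001,0],"dr":[0,0,0],"hand":-1}]' | grep -E "pos|force"
python3 -m crank '[{"linear":[0,0.001,0],"dr":[0,0,0],"hand":-1},{"linear":[0,0.001,0],"dr":[0,0,0],"hand":-1}]' | grep -E "pos|force"
```

```text
eef_pos: [0.4513, -0.0113, 0.0589]
contact_force: [0.1, 1.9, -1.7]
eef_pos: [0.4513, -0.0116, 0.058]
contact_force: [0.8, 1.9, 0.7]
eef_pos: [0.4514, -0.0116, 0.057]
contact_force: [0.7, 1.0, 1.5]
```

```bash
python3 -m crank '[{"linear":[0,0.001,0],"dr":[0,0,0],"hand":-1},{"linear":[0,0.002,0],"dr":[0,0,0],"hand":-1},{"linear":[0,0.002,0],"dr":[0,0,0],"hand":-1}]' | grep -E "t:|pos|force"
python3 -m crank '[{"linear":[0,0.001,0],"dr":[0,0,0],"hand":-1},{"linear":[0,0.002,0],"dr":[0,0,0],"hand":-1},{"linear":[0,0.002,0],"dr":[0,0,0],"hand":-1}]' | grep -E "pos|force"
```

```text
t: 25.82
eef_pos: [0.4514, -0.0115, 0.055]
tool_rot: [0.51, -0.509, 0.49, -0.49]
contact_force: [0.3, 0.9, 2.8]
eef_pos: [0.451, -0.0115, 0.0525]
contact_force: [2.4, 1.4, -3.9]
```

Past the noses, the force drops away. On down to the stop.

```bash
python3 -m crank '[{"linear":[0,0.001,0],"dr":[0,0,0],"hand":-1},{"linear":[0,0.002,0],"dr":[0,0,0],"hand":-1},{"linear":[0,0.003,0],"dr":[0,0,0],"hand":-1},{"linear":[0,0.003,0],"dr":[0,0,0],"hand":-1}]' | grep -E "pos|force"
python3 -m crank '[{"linear":[0,0.001,0],"dr":[0,0,0],"hand":-1},{"linear":[0,0.002,0],"dr":[0,0,0],"hand":-1},{"linear":[0,0.002,0],"dr":[0,0,0],"hand":-1}]' | grep -E "pos|force"
```

```text
eef_pos: [0.4506, -0.0115, 0.0495]
contact_force: [0.5, 0.8, -4.1]
eef_pos: [0.4506, -0.0115, 0.0475]
contact_force: [0.3, 0.5, -3.9]
```

```bash
python3 -m crank '[{"linear":[0,0.001,0],"dr":[0,0,0],"hand":-1},{"linear":[0,0.002,0],"dr":[0,0,0],"hand":-1},{"linear":[0,0.002,0],"dr":[0,0,0],"hand":-1}]' | grep -E "pos|force"
python3 -m crank '[{"linear":[0,0.001,0],"dr":[0,0,0],"hand":-1},{"linear":[0,0.001,0],"dr":[0,0,0],"hand":-1}]' | grep -E "pos|force"
python3 -m crank '[{"linear":[0,0.001,0],"dr":[0,0,0],"hand":-1},{"linear":[0,0.001,0],"dr":[0,0,0],"hand":-1}]' | grep -E "pos|force"
```

```text
eef_pos: [0.4503, -0.0119, 0.0454]
contact_force: [0.3, 0.7, -4.8]
eef_pos: [0.4504, -0.0119, 0.0451]
contact_force: [-3.4, -0.4, 3.4]
eef_pos: [0.4504, -0.0119, 0.045]
contact_force: [-8.5, -0.2, 18.5]
```

Hard stop at 0.045, right where home was expected. One slight extra push, then release and retreat.

```bash
python3 -m crank '[{"linear":[0,0.0005,0],"dr":[0,0,0],"hand":-1},{"linear":[0,0.0005,0],"dr":[0,0,0],"hand":-1},{"linear":[0,0.0005,0],"dr":[0,0,0],"hand":-1}]' | grep -E "pos|force"
python3 -m crank '[{"linear":[0,-0.0012,0],"dr":[0,0,0],"hand":-1},{"linear":[0,-0.0012,0],"dr":[0,0,0],"hand":-0.4},{"linear":[0,-0.0012,0],"dr":[0,0,0],"hand":0},{"linear":[0,-0.0012,0],"dr":[0,0,0],"hand":0.3},{"linear":[0,-0.0012,0],"dr":[0,0,0],"hand":0.3},{"linear":[0,-0.0012,0],"dr":[0,0,0],"hand":0.3}]' 20
python3 -m crank '[{"linear":[0,-0.02,0],"dr":[0,0,0],"hand":0.3},{"linear":[0,-0.05,0],"dr":[0,0,0],"hand":0.3},{"linear":[0,-0.09,0],"dr":[0,0,0],"hand":0.3},{"linear":[0.03,-0.11,0],"dr":[0,0,0],"hand":0.3},{"linear":[0.07,-0.11,0],"dr":[0,0,0],"hand":0.3},{"linear":[0.11,-0.11,0],"dr":[0,0,0],"hand":0.3},{"linear":[0.15,-0.11,0],"dr":[0,0,0],"hand":0.3},{"linear":[0.19,-0.11,0],"dr":[0,0,0],"hand":0.3},{"linear":[0.23,-0.11,0],"dr":[0,0,0],"hand":0.3},{"linear":[0.26,-0.11,0],"dr":[0,0,0],"hand":0.3}]'
python3 - <<'E'
from h import *
def b2(cam,box,th):
    im=cv2.GaussianBlur(bot.read_camera(cam),(3,3),0).astype(int);l,t,r,b=box
    m=(im[...,0]-im[...,2]>th).astype(np.uint8);k=np.zeros_like(m);k[t:b,l:r]=m[t:b,l:r]
    n,lab,st,ce=cv2.connectedComponentsWithStats(k);print(cam,[(s.tolist()) for s in st[1:] if s[4]>15]);i=1+np.argmax(st[1:,4]);return lab==i
o={"side":b2("side",(210,150,255,200),5),"top":b2("top",(190,245,228,278),25)}
p,r=fit(o,[.452,-.011,.088,np.radians(2.2)])
print("fin",p.round(4),np.degrees(p[3]).round(1),r.round(2),"want",[.4515,-.011,.088])
im=cv2.imread("pics/top0.png");now=bot.read_camera("top")
for nm,i in(("start",im),("now",now)):
    h=cv2.cvtColor(i,cv2.COLOR_BGR2HSV);b=((h[...,0]>100)&(h[...,0]<130)&(h[...,1]>120)&(h[...,2]>40))
    for x0,x1 in((155,175),(243,256)):
        m=b[240:280,x0:x1];xs=np.nonzero(m)[1];print(nm,x0,len(xs),xs.min()+x0,xs.max()+x0,(xs.mean()+x0).round(2))
print(bot.get_obs()["t"])
for n in("coffee_tin","tamper","milk_jug","lemon"): print(n,[(c,np.round(d[0]["xy"])) for c in("top",) if (d:=bot.place_of(c,n))])
E
```

```text
eef_pos: [0.4503, -0.012, 0.0449]
contact_force: [-11.1, -0.3, 25.3]
t: 27.98
eef_pos: [0.4512, -0.0114, 0.0445]
tool_rot: [0.51, -0.51, 0.49, -0.49]
contact_force: [0.6, -0.4, -0.0]
gripper_width: 0.652
t: 28.82
eef_pos: [0.4605, -0.2752, 0.1545]
tool_rot: [-0.509, 0.509, -0.491, 0.491]
contact_force: [0.7, -0.9, -0.0]
gripper_width: 0.647
side [[227, 172, 8, 21, 130]]
top [[190, 255, 25, 8, 171]]
fin [ 0.4511 -0.0094  0.0878  0.0762] 4.4 [ 0.56 -0.01  0.21  0.04  0.41  0.02  0.55  0.91 -0.24  0.1 ] want [0.4515, -0.011, 0.088]
start 155 37 163 167 165.19
start 243 46 243 248 245.87
now 155 32 163 167 165.22
now 243 45 243 248 245.93
28.9667
coffee_tin [('top', array([236., 167.]))]
tamper [('top', array([165., 166.]))]
milk_jug [('top', array([308., 162.]))]
lemon []
```

The fin is at 0.0878 m (home is 0.088), both clip tabs are back at their start columns, and the force reads about 0. Handing in.

```bash
python3 -c "
from h import *
d=bot.place_of('side','lemon');print(d[:1]);print(bot.hand_in())"
```

```text
[{'xy': [355.1, 293.5], 'score': 0.71}]
the job is handed in; nothing more can be done
None
```

The job is handed in at about 29 s of the 54 s allowed: boot in the bowl, cartridge home, and my checks show both clips closed. I got no verdict back.

**Boot:** it was on the left port. Shut fingers met it at reported z 0.0077 with about 25 N, while the right port gave no contact down to 0.0048. I pinched it at 20 N (opening read about 29 mm), lifted it out and dropped it in the bowl; a picture then showed it lying there.

**Cartridge:** I gripped it by the fin and lowered it over both ports. The clip force was felt and then dropped away. It stopped hard at the expected height, with at most about 30 N of push.

**Last checks:**
- **Seating:** the fin sits at (0.451, -0.009, 0.0878), and 0.088 is fully home.
- **Clips:** both tabs are back in their starting columns to within 0.1 px.
- **Robot:** it is clear, with contact force near 0.
- **Tin, tamper, jug and lemon:** all read within 1–2 px of where they started. The lemon was found only in the side view; the top camera missed it this time.

**Disagreements:**
- The fingertips were about 35 mm higher than the reported TCP. I found this by camera and touch and corrected for it.
- The fin's fitted yaw came out at 4.4° against about 2.2° for the dock. I put this down to pixel noise, and it is within the 0.1 rad limit either way.
- I did not look at the boot again after the cartridge was placed.

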